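# Load the plate drying rack and close it

## Robot

A 6-joint arm with a two-finger parallel gripper is mounted at the origin on a cart in front of the work surface, level with it; the furniture and walls round the work are solid. World frame = base frame: x ahead of the robot, y to its left, z up, the work surface at z = 0. Lengths are in m, angles in rad, forces in N, time in s.
With the tool pointing down it reaches from about 0.4 to 0.825 m from the base axis. Payload 7 kg.
Tool frame: the origin (TCP) lies at the very end of the fingers, on their centre line; the grasp point (between the pads) lies 19 mm behind it (env.grasp_offset is the distance from the TCP to the grasp point, in m); x points along the fingers, z is the direction in which the jaws open and shut, and the axes are right-handed (so a half turn about x gives the same grasp; the last joint's range is limited). The gripper opens to 85 mm and grips with 20 to 120 N. Pads are 22 mm wide; open, the fingers measure 114 mm over their backs; the gripper's body (76 mm by 85 mm) begins 54 mm behind the grasp point. The pads swing forward as they close: fully open they stand 13 mm farther back than shut.
Start: joints at [1.472, 0.359, 0.012, 0, -1.224, -0.288], TCP at [0.255, 0.625, 0.231] pointing down, gripper open.
Joint ranges: [-3.07, 3.07], [-1.43, 2.12], [-1.02, 1.25], [-3.03, 1.67], [-3.05, -0], [-3.03, 3.03]. Speed limits (rad/s): [2.39, 2.39, 3.01, 3.14, 3.14, 3.14].

## Interface

Orientations are given as a unit quaternion [x, y, z, w].
In Python, from cell import env gives the robot as it stands.
- The arm moves only by the shell command python3 -m pendant 'ROWS' [FORCE]. ROWS is JSON, a list that holds one entry, the list of rows, each a list of 7 numbers: the closure, from -1 (fully open) to 1 (shut), then the shift along the tool's x, y, z in mm, then the turn, a rotation vector about the tool's x, y, z in rad. In form: [[[grip, tx, ty, tz, rx, ry, rz], ...]]. A call has 1 to 12 rows; each row shifts and turns the commanded pose from where the row before left it, along the tool's axes as they then stand; what a row does not reach is not made up. A row lasts 1/12 s, in which the tool goes at most 41.7 mm and 7.16 degrees, less where a joint would pass 70% of its speed; a pose out of reach is approached as far as the arm can. A call is refused whole if a number of a shift passes 41.7 or a number of a turn 0.125, either way. A call with a gripper value outside its range is refused whole. The fingers move at their own pace and stop on an object; FORCE is the grip in N (left out, the last holds). Time passes only in rows, so rows that do not move let the fingers close. It gives the time, the measured TCP pose, the force and the opening at its end, in the units of the state.
- env.get_obs(): the state, without advancing time (a new reading comes with each control period).
- env.camera(name): name is "side" or "top"; returns (picture, depth): 420x560x3 uint8, red, green, blue; 420x560 float32, m along the optical axis (not along the pixel's ray), 0 where there is no reading.
- env.get_calibration(name): a dict with "vfov" (degrees; the focal length in pixels is half the picture's height over the tangent of half this angle, whatever the lens; pixels are square), "cx", "cy" (the principal point, pixels), "D" ([k1, k2, p1, p2, k3] as OpenCV has them; the pictures are not rectified), "extrinsics" (4x4, takes a point from camera to world coordinates). Camera axes: x right, y up, looking along -z (the intrinsics and any distortion apply to the point x, -y, -z); pixel columns grow to the right and rows downward; lengths in m; the calibration is good to about 2 mm. A picture is of the moment at which its call begins. get_calibration takes no time and is no camera call.
- env.job_done(): hands the job in, once; it reports no verdict.
The state is a dict: "t": time; "joints": joint angles; "dq": joint speeds; "effort": joint torques, N m; "tool_pos": TCP position; "orientation": TCP orientation; "contact_force": force on the tool from outside, world axes, zero at the start; "moment": the same for the moment, N m; "finger_gap": finger opening in m.
Only numpy, scipy, OpenCV 4.12 (cv2) and the standard library are available. Lean on these libraries where they do the work, as an engineer would, in place of code of your own. Each camera call takes 0.05 s, during which the arm holds its last target.

## Task

Lift the lid off the drying rack and lay it flat on the cart. Move every test plate from the wooden stand into the rack, one to a slot: foot into the groove with the plate leaning out toward the button side, then straighten it under the hooks until it stands back against the posts. When all are in, seat the lid flat on its two pegs again and press the rack's start button; leave the bottle, the pot and the tape roll where they are.

Things in the scene. Friction and masses are not known exactly. Their poses are not given: they have to be found in the camera images.
- rack_seat (a point): Grey drying rack, fixed: base 60 deep x 202 long, three slots side by side 60 apart, at each end a column (44 deep, 14 long) 68 high with a steel peg, 8 in diameter, 10 high, tapered tip. Point: midway between the columns' tops, 68 above the cart; pegs at y = +94, -94. x to the rack's back (robot's right), y along it (away from the robot), z up; turned a little.
- slot_0 (a point): Slot farthest from the robot (y = +60 from rack_seat): middle of the groove's floor, 6 above the cart; axes as rack_seat. Groove: 10 deep, 54 long between low ribs (14 above its floor); back wall upright at x = +4.5; front wall starts at x = -4.5 on the floor and slopes forward, 30 degrees from upright.
- slot_1 (a point): Middle slot, same as slot_0. Behind each slot, at both ends, steel posts (front face x = +11.5, 38 free between them for a finger) carry hooks that reach forward to x = -9 over the ends of a plate's top edge; hook underside 52, top 57 above the groove's floor. So a plate cannot go straight down into the slot.
- slot_2 (a point): Slot nearest the robot (y = -60), same as slot_0. A plate goes in with its top leaning forward (-x) about 25 degrees, sliding down in its own plane until its foot stands in the groove; then the top swings back under the hooks to the posts. Seated, it leans back about 10 degrees on the posts and stays by its weight; let go short of that it may topple out.
- plate_0_mid (a point): Aluminium test plate, 48 wide (y) x 48 tall (z) x 6 thick (x), 40 g, same front and back, with a black grip tab amid its top edge: 24 wide, 10 thick, from 37 to 59 above the foot. Starts upright in the stand. Point: on its middle plane, 29 above the foot; z up along the plate. Two or three plates are present; an absent one reads None from the start.
- plate_1_mid (a point): Second plate, same as plate_0.
- plate_2_mid (a point): Third plate, same as plate_0.
- stand: Wooden stand for waiting plates, fixed, 100 (x) x 68 (y), 24 high, with three slots 36 apart along its x, 18 deep and 8 wide (floor 6 above the cart). Plates lift straight out. The cart between rack, stand and robot is free. Origin: middle of its underside.
- lid_handle (a point): White lid, loose, 220 g: slab 56 deep (x) x 210 long (y) x 6 thick, two holes 11 in diameter at y = +94, -94; on top a black bridge handle, its bar 12 thick (x), 84 long (y), 16 high. Starts seated on the rack; fits either way round. Point: centre of the bar, 42 above the slab's underside, so 42 above rack_seat when seated.
- start (a joint): Black push button, 20 in diameter, on a grey pod (34 x 34) at the front of the rack, between the farthest and the middle slot (79 in front of the groove). Joint value in m: 0 released, 0.006 fully pressed (down, about 4 N); it springs back.
- start_top (a point): Middle of the button's top face; z up.
- reagent_bottle: Bystander: white bottle 44 in diameter, 90 tall, beyond the rack. Origin at the middle of its underside.
- pot_a: Bystander: screw-cap specimen pot, 50 in diameter, 55 tall, beyond the rack. Origin at the middle of its underside.
- tape_roll: Bystander: roll of tape lying flat, 60 across, 20 high, left of the rack. Origin at the middle of its underside.

How it is judged:
By the outcome, as a careful person would: the job done as asked, in the order asked, and still so for the second after the job is handed in, with the robot touching nothing.
Of plate_0, plate_1, plate_2 only 2 to 3 are there at a start; the rules pass over those that are not, and their reading is None.
At some moment in a run one of lid may be knocked a few centimetres aside while the robot is not near it.
It also fails if it takes over 200 s, if anything falls off the work surface, if the arm or the gripper's body presses on something with over 40 N, if the wrist force passes 120 N, or if a joint passes its speed limit or range.

## Working session

There is one attempt and no reset: what is moved stays moved. The work goes in short steps, Python scripts to look and compute and a shell command to move; the robot and the scene stay as the last step left them, time stands still between calls to the robot, and variables do not carry over. Pictures are saved under pics/ and viewed, and the job is handed in when it is done.

```bash
ls; mkdir -p pics; python3 - <<'E'
from cell import env
import cv2,numpy as np
o=env.get_obs();print({k:np.round(v,4).tolist() if v is not None else None for k,v in o.items()})
for n in("side","top"):
    p,d=env.camera(n);cv2.imwrite(f"pics/{n}0.png",p[:,:,::-1]);np.save(f"pics/{n}0_d.npy",d);print(n,env.get_calibration(n),(d>0).mean())
print(env.grasp_offset)
E
```

```text
pics
{'t': 0.0, 'joints': [1.4721, 0.3594, 0.0111, -0.0003, -1.2241, -0.2881], 'dq': [0.0002, 0.0005, 0.0006, 0.0016, -0.0015, -0.0006], 'effort': [-0.0013, -58.3303, 29.3431, 6.9367, -0.0058, -0.0], 'tool_pos': [0.2544, 0.6247, 0.2304], 'orientation': [-0.5863, -0.3942, 0.5872, -0.3949], 'contact_force': [-0.4896, 0.1947, -0.1721], 'moment': [0.0417, 0.0303, -0.021], 'finger_gap': 0.0856}
side {'vfov': 48.36428431971669, 'cx': 273.0654965928274, 'cy': 214.07294269105293, 'D': array([-0.00469692,  0.        ,  0.        ,  0.        ,  0.        ]), 'extrinsics': array([[-0.89961924,  0.24456521, -0.36176386,  0.31455129],
       [-0.43634022, -0.47101241,  0.7666515 ,  0.94714723],
       [ 0.01710102,  0.84754656,  0.53044546,  0.54349634],
       [ 0.        ,  0.        ,  0.        ,  1.        ]])} 0.9960119047619047
top {'vfov': 55.6119865265354, 'cx': 280.6993309007755, 'cy': 213.8102157309591, 'D': array([-0.08705675,  0.        ,  0.        ,  0.        ,  0.        ]), 'extrinsics': array([[-6.63970437e-03,  9.94267969e-01, -1.06710450e-01,
         5.37825536e-01],
       [-9.99976962e-01, -6.75235420e-03, -6.94384582e-04,
         2.81931230e-01],
       [-1.41095110e-03,  1.06703381e-01,  9.94289896e-01,
         9.69400209e-01],
       [ 0.00000000e+00,  0.00000000e+00,  0.00000000e+00,
         1.00000000e+00]])} 0.9959906462585034
0.0187
```

View pics/side0.png

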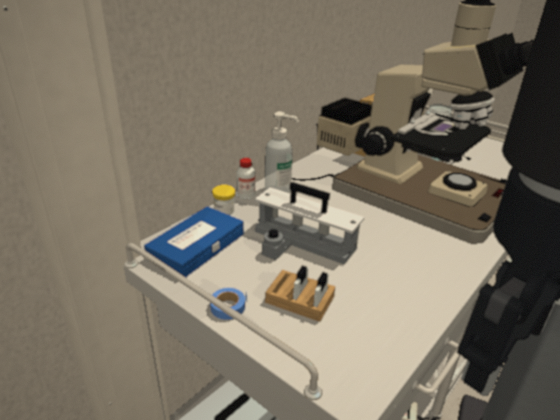

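View pics/top0.png

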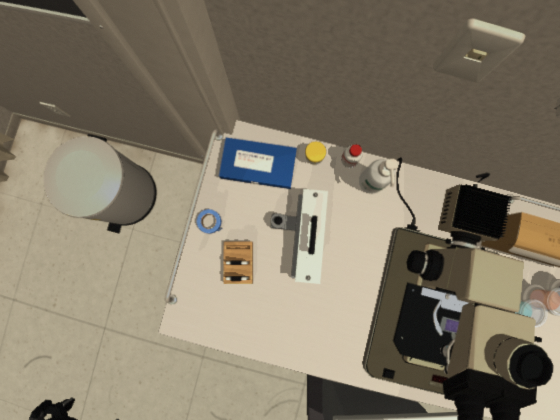

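```bash
cat > h.py <<'E'
from cell import env
import cv2,numpy as np
from scipy.spatial.transform import Rotation as R
def cal(n):
    c=env.get_calibration(n);f=210/np.tan(np.radians(c["vfov"])/2)
    K=np.array([[f,0,c["cx"]],[0,f,c["cy"]],[0,0,1.]]);return K,np.array(c["D"]),np.array(c["extrinsics"])
def rays(n,uv):
    K,D,E=cal(n);u=cv2.undistortPoints(np.asarray(uv,float).reshape(-1,1,2),K,D).reshape(-1,2)
    return E[:3,3],np.c_[u[:,0],-u[:,1],-np.ones(len(u))]@E[:3,:3].T
def onz(n,uv,z):
    o,d=rays(n,uv);return o+d*((z-o[2])/d[:,2])[:,None]
def fromdepth(n,uv,dep):
    o,d=rays(n,uv);return o+d*np.asarray(dep).reshape(-1,1)
def proj(n,P):
    K,D,E=cal(n);q=(np.asarray(P,float).reshape(-1,3)-E[:3,3])@E[:3,:3];q=q*[1,-1,-1]
    return cv2.projectPoints(q,np.zeros(3),np.zeros(3),K,D)[0].reshape(-1,2)
def cloud(n,d):
    v,u=np.mgrid[0:420,0:560];return fromdepth(n,np.c_[u.ravel(),v.ravel()],d.ravel()).reshape(420,560,3)
def shot(n,tag,crop=None,s=4):
    p,d=env.camera(n);np.savez(f"pics/{n}_{tag}.npz",p=p,d=d)
    if crop:
        x0,y0,x1,y1=crop;cv2.imwrite(f"pics/{n}_{tag}.png",cv2.resize(p[y0:y1,x0:x1,::-1],None,fx=s,fy=s,interpolation=cv2.INTER_CUBIC))
    else: cv2.imwrite(f"pics/{n}_{tag}.png",p[:,:,::-1])
    return p,d
def st():
    o=env.get_obs();r=R.from_quat(o["orientation"])
    print("t",round(o["t"],2),"tcp",np.round(np.array(o["tool_pos"])*1e3,1),"x",np.round(r.as_matrix()[:,0],3),"z",np.round(r.as_matrix()[:,2],3),"F",np.round(o["contact_force"],1),"gap",round(o["finger_gap"]*1e3,1))
    return o,r
E
python3 - <<'E'
from h import *
p=cv2.imread("pics/top0.png");cv2.imwrite("pics/t0c.png",cv2.resize(p[125:295,190:340],None,fx=3.5*1,fy=3.5,interpolation=cv2.INTER_CUBIC))
p=cv2.imread("pics/side0.png");cv2.imwrite("pics/s0c.png",cv2.resize(p[150:330,200:380],None,fx=3.3,fy=3.3,interpolation=cv2.INTER_CUBIC))
for n in("top","side"):
    d=np.load(f"pics/{n}0_d.npy");C=cloud(n,d)
    print(n,[ (uv,np.round(C[uv[1],uv[0]]*1e3).tolist()) for uv in ([(270,300),(350,250),(300,260),(320,250)] if n=="top" else [(200,340),(350,300),(340,210)])])
E
```

```text
top [((270, 300), [434.0, 310.0, 2.0]), ((350, 250), [552.0, 114.0, -1.0]), ((300, 260), [530.0, 240.0, 73.0]), ((320, 250), [552.0, 195.0, 74.0])]
side [((200, 340), [708.0, 432.0, -143.0]), ((350, 300), [449.0, 349.0, -0.0]), ((340, 210), [527.0, 195.0, 73.0])]
```

View pics/t0c.png

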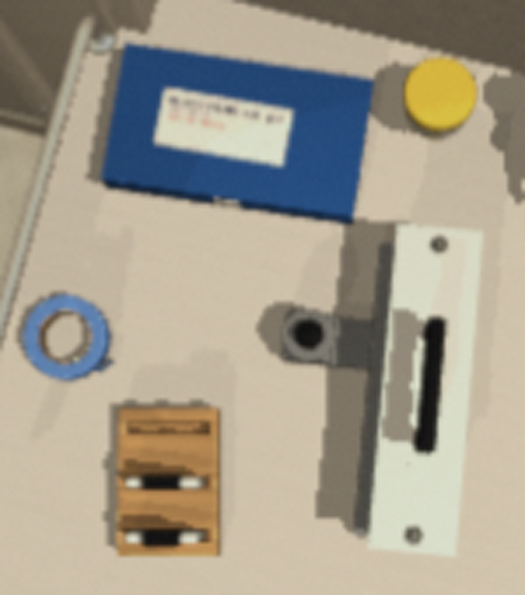

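View pics/s0c.png

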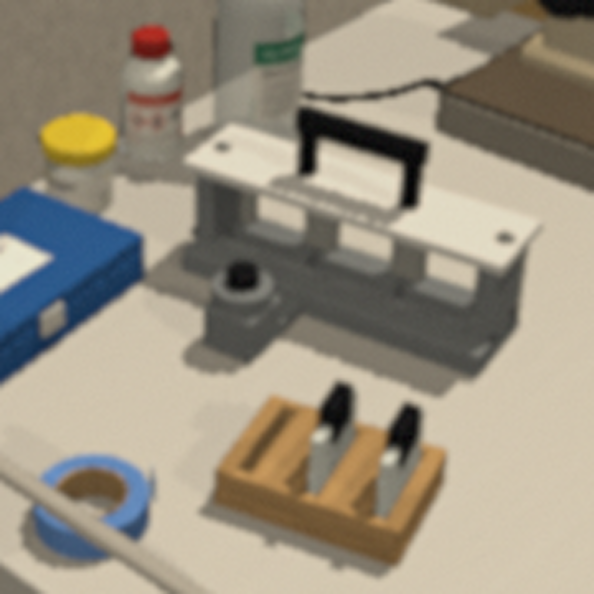

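```bash
cat > m0.py <<'E'
from h import *
def rect(P,name):
    r=cv2.minAreaRect((P[:,:2]*1e3).astype(np.float32));b=cv2.boxPoints(r)
    print(name,len(P),"c",np.round(r[0],1),"size",np.round(r[1],1),"ang",round(r[2],2),"zmed",round(np.median(P[:,2])*1e3,1))
for n in("top","side"):
    d=np.load(f"pics/{n}0_d.npy");p=cv2.imread(f"pics/{n}0.png");C=cloud(n,d);print("==",n)
    x,y,z=C[...,0],C[...,1],C[...,2]
    hsv=cv2.cvtColor(p,cv2.COLOR_BGR2HSV)
    reg=(x>.40)&(x<.68)&(y>.13)&(y<.28)
    print("table z",np.round(np.median(z[(x>.42)&(x<.5)&(y>.3)&(y<.32)&(z<.01)])*1e3,1))
    lid=reg&(z>.066)&(z<.082); rect(C[lid],"lid")
    L=C[lid][:,:2];m=L.mean(0);u,s,vt=np.linalg.svd(L-m,full_matrices=False);print(" pca dir",vt[0],"mean",m*1e3)
    h=reg&(z>.097)&(hsv[...,2]<70);rect(C[h],"bar")
    H=C[h][:,:2];m=H.mean(0);u,s,vt=np.linalg.svd(H-m,full_matrices=False);print(" pca dir",vt[0],"mean",m*1e3)
    reg2=(x>.40)&(x<.60)&(y>.28)&(y<.42)
    wood=reg2&(z>.017)&(z<.032)&(hsv[...,1]>100);rect(C[wood],"wood")
    tab=reg2&(z>.035)&(hsv[...,2]<60)
    k,lab,stt,cen=cv2.connectedComponentsWithStats(tab.astype(np.uint8))
    for i in range(1,k):
        if stt[i,4]>8: rect(C[lab==i],"tab"); print(cen[i])
    pl=reg2&(z>.035)&(hsv[...,2]>=60)
    k,lab,stt,cen=cv2.connectedComponentsWithStats(pl.astype(np.uint8))
    for i in range(1,k):
        if stt[i,4]>3: rect(C[lab==i],"plate");print(cen[i])
    b=(x>.52)&(x<.62)&(y>.24)&(y<.33)&(z>.015)&(hsv[...,2]<50)
    if b.sum(): rect(C[b],"button")
E
python3 m0.py
```

```text
== top
table z -0.1
lid 1992 c [580.8 214.9] size [ 56.2 202.1] ang 84.12 zmed 74.3
 pca dir [-0.99448469  0.10488186] mean [578.0882413  215.26661916]
bar 176 c [584.2 214.8] size [10.8 79.8] ang 84.79 zmed 118.1
 pca dir [-0.9945711   0.10405921] mean [584.41895664 214.65857473]
wood 931 c [525.7 386.6] size [66.6 99.1] ang 89.94 zmed 24.2
tab 39 c [528.8 338.6] size [  8.5 114.5] ang 4.78 zmed 64.7
[235.61538462 262.46153846]
tab 49 c [489.9 385.6] size [ 8.8 21.6] ang 0.25 zmed 64.5
[235.6122449  277.87755102]
plate 17 c [525.  402.3] size [13.3  6.7] ang 89.35 zmed 54.3
[228.29411765 262.23529412]
plate 28 c [526.4 379.3] size [33.5  8.9] ang 79.78 zmed 53.3
[241.         261.42857143]
plate 19 c [489.7 402.7] size [15.4  6.5] ang 83.29 zmed 54.7
[227.94736842 278.26315789]
plate 19 c [489.5 368.9] size [ 6.1 13.1] ang 6.52 zmed 53.8
[243.31578947 278.10526316]
button 83 c [580.3 282.3] size [83.5 15.8] ang 11.23 zmed 969.4
== side
table z -0.7
lid 1760 c [580.9 216.4] size [ 60.3 203.1] ang 84.08 zmed 73.5
 pca dir [-0.99527113  0.09713591] mean [573.44758104 221.46438744]
bar 310 c [583.9 219. ] size [11.2 82. ] ang 84.48 zmed 112.5
 pca dir [-0.99479399  0.10190646] mean [583.86573402 220.13737319]
wood 1098 c [525.3 386.9] size [101.2  66.2] ang 0.05 zmed 23.5
tab 86 c [523.7 389.8] size [20.8  8.8] ang 88.26 zmed 63.0
[301.81395349 273.72093023]
tab 82 c [488.1 390.1] size [20.9  8.9] ang 88.47 zmed 63.5
[322.2195122  280.14634146]
plate 147 c [525.  387.8] size [10.2 49.1] ang 0.51 zmed 47.5
[300.53061224 280.34013605]
plate 142 c [489.  387.6] size [49.  10.2] ang 88.72 zmed 50.0
[320.83098592 287.06338028]
button 26 c [616.5 295. ] size [16.1  6.4] ang 89.15 zmed 50.5
```

```bash
python3 - <<'E'
from h import *
g=cv2.cvtColor(cv2.imread("pics/top0.png"),cv2.COLOR_BGR2GRAY).astype(float)
W=[]
for u,v in((315,194.5),(308,278)):
    u0,v0=int(u)-4,int(v)-4;w=g[v0:v0+10,u0:u0+10];w=np.clip(np.percentile(w,60)-15-w,0,None)
    yy,xx=np.mgrid[v0:v0+10,u0:u0+10];c=[(w*xx).sum()/w.sum(),(w*yy).sum()/w.sum()];P=onz("top",[c],.071)[0]*1e3;W.append(P);print(c,P)
W=np.array(W);print(W.mean(0),np.linalg.norm(W[0]-W[1]))
# side
g=cv2.cvtColor(cv2.imread("pics/side0.png"),cv2.COLOR_BGR2GRAY).astype(float)
W=[]
for u,v in((200+222/3.3,150+147/3.3),(200+505/3.3,150+236/3.3)):
    u0,v0=int(u)-4,int(v)-3;w=g[v0:v0+8,u0:u0+10];w=np.clip(np.percentile(w,60)-15-w,0,None)
    yy,xx=np.mgrid[v0:v0+8,u0:u0+10];c=[(w*xx).sum()/w.sum(),(w*yy).sum()/w.sum()];P=onz("side",[c],.072)[0]*1e3;W.append(P);print(c,P)
W=np.array(W);print(W.mean(0),np.linalg.norm(W[0]-W[1]))
# button
p=cv2.imread("pics/top0.png")
for n,rr,z in(("top",(268,210,290,232),.0),("side",(258,218,290,250),0)):
    p=cv2.imread(f"pics/{n}0.png");d=np.load(f"pics/{n}0_d.npy");C=cloud(n,d);x0,y0,x1,y1=rr
    m=p[y0:y1,x0:x1].max(2)<48;k,lab,s,cen=cv2.connectedComponentsWithStats(m.astype(np.uint8))
    for i in range(1,k):
        if s[i,4]>8: print(n,cen[i]+[x0,y0],s[i],np.round(np.median(C[y0:y1,x0:x1][lab==i],0)*1e3,1), np.round(C[y0:y1,x0:x1][lab==i].mean(0)*1e3,1))
E
```

```text
[np.float64(314.91272280270437), np.float64(194.4019668100799)] [678.27135351 204.16502194  71.        ]
[np.float64(307.56691134952007), np.float64(277.3907396950875)] [490.82824469 223.42131776  71.        ]
[584.5497991  213.79316985  71.        ] 188.4296260534351
[np.float64(266.31393775372123), np.float64(193.59675236806495)] [682.76292342 201.11848503  72.        ]
[np.float64(353.32930457419116), np.float64(222.03198214949796)] [491.32182422 221.95538545  72.        ]
[587.04237382 211.53693524  72.        ] 192.57172918148206
top [277.52173913 219.89130435] [ 6  7  8  7 46] [621.9 290.1  52. ] [622.2 290.   51.9]
side [272.84126984 233.33333333] [11 12  9  8 63] [621.6 296.1  50.9] [621.8 295.3  50.2]
```

```bash
python3 - <<'E'
from h import *
d=np.load("pics/top0_d.npy");C=cloud("top",d)
# height map 20mm cells
H=np.full((30,40),np.nan)
xs=np.arange(.28,.76,.02);ys=np.arange(.56,-.10,-.02)
print("y   "+" ".join(f"{int(y*100):3d}" for y in ys))
for x in xs[::-1]:
    r=[]
    for y in ys:
        m=(abs(C[...,0]-x)<.01)&(abs(C[...,1]-y)<.01);r.append("  ." if not m.any() else f"{int(np.percentile(C[...,2][m],90)*1e3):3d}")
    print(f"{x:.2f}"," ".join(r))
st()
E
```

```text
y    56  54  52  50  48  46  43  41  39  37  35  33  31  29  27  25  23  21  19  17  15  13  11   9   7   5   3   1   0  -2  -4  -6  -8
0.74   .   .   .   .  50  54   3  36  36  36  36  35  36  36  36  36   2   2   1   2   2   2   1   2 125 191   .   .   9   2   2   2   2
0.72   .   .   .   .  53  52   2  18  34  34  36  36  36  36  36  35   2   2   2   2   2   2   2  39 156 193 192   0   8   1   2   1   1
0.70   .   .   .   .  54   2   2   2   2   2   1   1   2   9  32  33   2  74   2   2   1   2   2   2 122 190 124   2   8   3   2   1   1
0.68   .   .   .   .  53   2   2   2   1   2   2   1   1   1   1   1  51  75  77  76   3   1   2   2   1 190   2   2   2   9   2   2   1
0.66   .   .   .  51  53  18   3   1   2   1   2   1   1   2   1   2  74  76  76  76   1   2   1   2   2   2   1   2   2  10  10   2   1
0.64   .   .   .  53  51  20  20   2   2   2   2   1   2  43  43  11  75  76  75  76   2   1   2   1   1   2   2   2   2   2  18   1 132
0.62   .   .   .  54  20   2  20   2   2   1   2   1   2  52  52  12  75 118 118  75   2   1   2   2   2   2   2   1   1  15  25   2 147
0.60 
[... 1731 characters left out ...]
   2   1  40 175 176 176 365 365 426 441 441
0.34   .   2   1   1   1   1   2   2   2   2   2   2   2   1   1   2   1   1   2   2   2   2   1   2  42  44 175 177 370 371 370 370 369
0.32   .   .   .  -4   1   1   1   2   1   1   2   1   2   2   2   2   2   2   1   2   2   1   2   2  43  44  44 327 357 362 371 371 372
0.30   .   .   .   .   .   .   .  -4   2   1   1   2   1   1   1   1   1   1   1   2   2   1   2  27  44  44  43 315 364 365 344 358 361
0.28   .   .   .   .   .   .   .   .   .   .   .  -1   2   2   1   1   1   1   2   2   2   2   1  31  44  43  50 349 364 365 346 362 363
t 0.1 tcp [254.5 624.7 230.5] x [-0.    -0.001 -1.   ] z [-0.377 -0.926  0.001] F [ 0.6  0.9 -0. ] gap 85.5
```

```bash
cat >> h.py <<'E'
Ry=np.array([.9947,-.1030,0]);Ry/=np.linalg.norm(Ry);Rx=np.array([Ry[1],-Ry[0],0]);Rz=np.array([0,0,1.])
SEAT=np.array([584.5,214.2,68.])
def orient(xdir,zdir):
    x=np.array(xdir,float);x/=np.linalg.norm(x);z=np.array(zdir,float);z-=x*(x@z);z/=np.linalg.norm(z);return R.from_matrix(np.c_[x,np.cross(z,x),z])
def down(ang): return orient([0,0,-1],[np.cos(np.radians(ang)),np.sin(np.radians(ang)),0])
def plan(pos,rot=None):
    """pos mm target; rot target"""
    o,r=st();d=np.array(pos)-np.array(o["tool_pos"])*1e3
    print("shift in tool axes",np.round(r.inv().apply(d),1))
    if rot is not None:
        rv=(r.inv()*rot).as_rotvec();print("turn",np.round(rv,4),"deg",np.round(np.degrees(np.linalg.norm(rv)),1),"shift if turned first",np.round(rot.inv().apply(d),1))
E
python3 - <<'E'
from h import *
plan([SEAT[0],SEAT[1],170],down(-96))
E
```

```text
t 0.1 tcp [254.5 624.7 230.5] x [-0.    -0.001 -1.   ] z [-0.377 -0.926  0.001] F [ 0.6  0.9 -0. ] gap 85.5
shift in tool axes [ 60.9 460.5 255.6]
turn [-2.822e-01  1.500e-03  1.000e-04] deg 16.2 shift if turned first [ 60.5 371.1 373.8]
```

```bash
python3 -m pendant '[[[-1,0,0,0,-0.094,0,0],[-1,0,0,0,-0.094,0,0],[-1,0,0,0,-0.094,0,0],[-1,0,23.2,23.4,0,0,0],[-1,0,23.2,23.4,0,0,0],[-1,0,23.2,23.4,0,0,0],[-1,0,23.2,23.4,0,0,0],[-1,0,23.2,23.4,0,0,0],[-1,0,23.2,23.4,0,0,0],[-1,0,23.2,23.4,0,0,0],[-1,0,23.2,23.4,0,0,0],[-1,0,23.2,23.4,0,0,0]]]' 40
python3 -m pendant '[[[-1,0,23.2,23.4,0,0,0],[-1,0,23.2,23.4,0,0,0],[-1,0,23.2,23.4,0,0,0],[-1,0,23.2,23.4,0,0,0],[-1,0,23.2,23.4,0,0,0],[-1,0,23.2,23.4,0,0,0],[-1,0,23.2,23.4,0,0,0],[-1,0,0,0,0,0,0],[-1,0,0,0,0,0,0],[-1,0,0,0,0,0,0]]]'
python3 - <<'E'
from h import *
plan([SEAT[0],SEAT[1],91],down(-96));print(np.round(env.get_obs()["joints"],3))
E
```

```text
t: 1.1
tool_pos: [0.4408, 0.3923, 0.2311]
orientation: [-0.525, -0.473, 0.526, -0.473]
contact_force: [1.0, 0.7, -0.5]
finger_gap: 0.0856
t: 1.93
tool_pos: [0.5845, 0.2136, 0.2308]
orientation: [-0.525, -0.473, 0.526, -0.473]
contact_force: [-0.1, 0.1, -0.9]
finger_gap: 0.0851
t 1.93 tcp [584.5 213.6 230.8] x [-0.001 -0.    -1.   ] z [-0.106 -0.994  0.   ] F [-0.1  0.1 -0.9] gap 85.1
shift in tool axes [ 1.398e+02  1.000e-01 -6.000e-01]
turn [-0.0011  0.0004  0.0008] deg 0.1 shift if turned first [139.8  -0.   -0.6]
[ 0.664  0.274 -0.111 -0.    -1.187  0.802]
```

```bash
python3 -m pendant '[[[-1,25,0,-0.1,0,0,0],[-1,25,0,-0.1,0,0,0],[-1,25,0,-0.1,0,0,0],[-1,20,0,-0.1,0,0,0],[-1,15,0,-0.1,0,0,0],[-1,0,0,0,0,0,0],[-1,0,0,0,0,0,0]]]'
python3 - <<'E'
from h import *
st();shot("side","a",(200,100,400,280),4);shot("top","a",(230,150,380,300),4)
E
```

```text
t: 2.52
tool_pos: [0.5839, 0.2151, 0.121]
orientation: [-0.525, -0.474, 0.526, -0.474]
contact_force: [-0.2, 0.2, 0.1]
finger_gap: 0.0857
t 2.52 tcp [583.9 215.1 121. ] x [-0.001 -0.001 -1.   ] z [-0.103 -0.995  0.001] F [-0.2  0.2  0.1] gap 85.7
```

View pics/side_a.png

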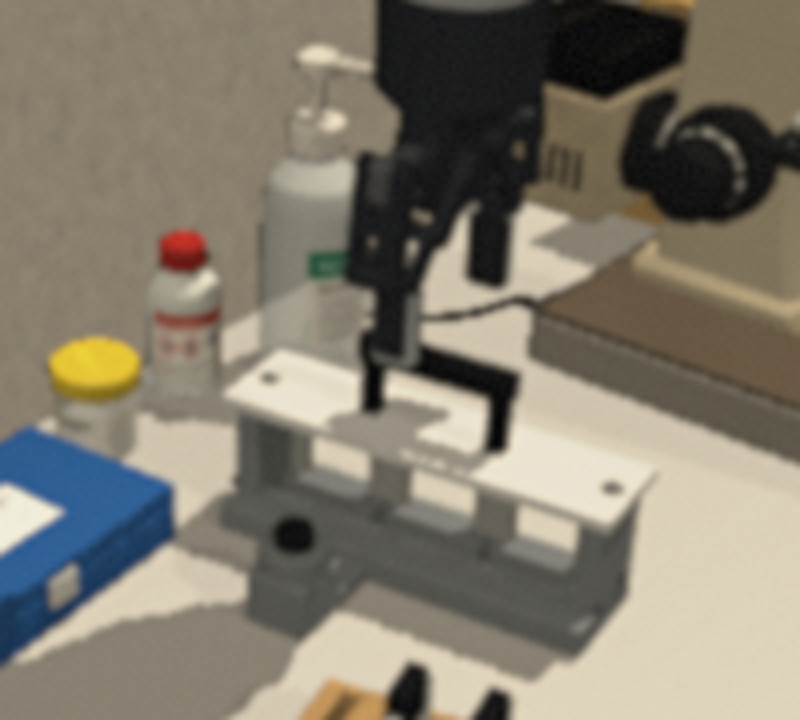

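View pics/top_a.png

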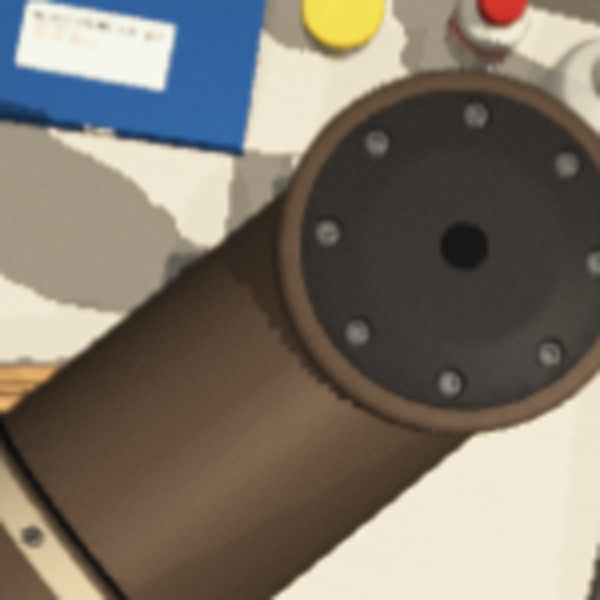

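```bash
python3 -m pendant '[[[-1,15,0,0,0,0,0],[-1,15,0,0,0,0,0],[-1,0,0,0,0,0,0],[0,0,0,0,0,0,0],[0.3,0,0,0,0,0,0],[1,0,0,0,0,0,0],[1,0,0,0,0,0,0],[1,0,0,0,0,0,0],[1,0,0,0,0,0,0],[1,0,0,0,0,0,0],[1,0,0,0,0,0,0],[1,0,0,0,0,0,0]]]' 60
python3 - <<'E'
from h import *
st();shot("side","b",(200,100,400,280),4)
E
```

```text
t: 3.62
tool_pos: [0.585, 0.2147, 0.0919]
orientation: [0.526, 0.473, -0.525, 0.473]
contact_force: [-1.9, 1.1, 6.0]
finger_gap: 0.0112
t 3.62 tcp [585.  214.7  91.9] x [ 0.001  0.    -1.   ] z [-0.104 -0.995 -0.001] F [-1.9  1.1  6. ] gap 11.2
```

View pics/side_b.png

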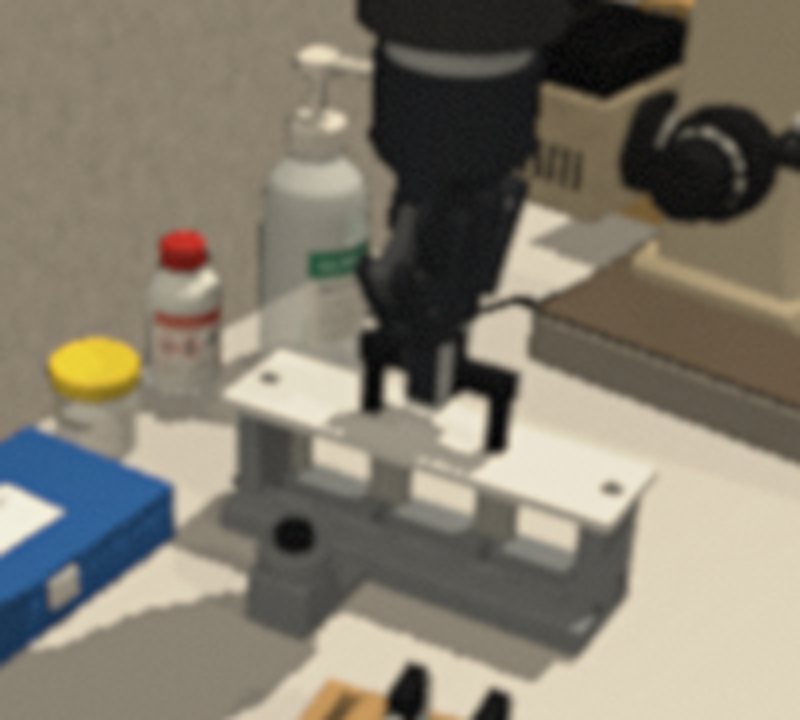

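```bash
python3 -m pendant '[[[1,-4,0,0,0,0,0],[1,-8,0,0,0,0,0],[1,-15,0,0,0,0,0],[1,-20,0,0,0,0,0],[1,-20,0,0,0,0,0],[1,-20,0,0,0,0,0],[1,-10,0,0,0,0,0],[1,0,0,0,0,0,0],[1,0,0,0,0,0,0]]]'
python3 -m pendant '[[[1,0,0,0,0.122,0,0],[1,0,0,0,0.122,0,0],[1,0,0,0,0.122,0,0],[1,0,0,0,0.122,0,0],[1,0,0,0,0.122,0,0],[1,0,0,0,0.122,0,0],[1,0,0,0,0.122,0,0],[1,0,0,0,0.122,0,0],[1,0,0,0,0.122,0,0],[1,0,0,0,0.122,0,0],[1,0,0,0,0.122,0,0],[1,0,0,0,0.122,0,0]]]'
python3 - <<'E'
from h import *
plan([395,270,150],down(-180));shot("side","c");
E
```

```text
t: 4.42
tool_pos: [0.5844, 0.2144, 0.1881]
orientation: [0.526, 0.473, -0.525, 0.473]
contact_force: [-0.7, 0.4, -3.1]
finger_gap: 0.0109
t: 5.42
tool_pos: [0.5837, 0.2139, 0.1861]
orientation: [-0.706, 0.002, 0.708, 0.001]
contact_force: [0.8, 0.0, -1.2]
finger_gap: 0.0107
t 5.42 tcp [583.7 213.9 186.1] x [-0.003 -0.002 -1.   ] z [-1.     0.004  0.003] F [ 0.8  0.  -1.2] gap 10.7
shift in tool axes [ 36.5 -55.3 188.8]
turn [-0.0043  0.0031 -0.0017] deg 0.3 shift if turned first [ 36.1 -56.1 188.7]
```

View pics/side_c.png

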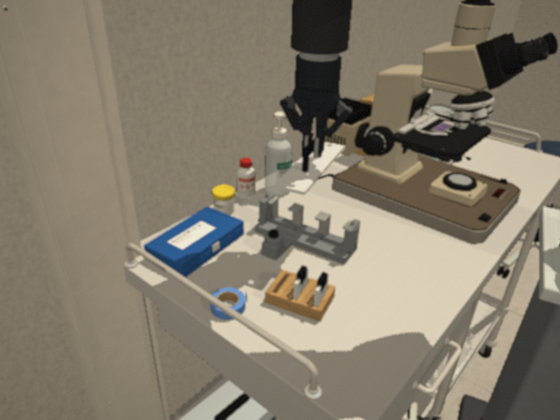

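```bash
python3 - <<'E'
from h import *
f=np.load("pics/side_c.npz");p=f["p"]
cv2.imwrite("pics/sc.png",cv2.resize(p[80:270,230:400,::-1],None,fx=3.1,fy=3.1,interpolation=cv2.INTER_CUBIC))
for y in(109,214,319): print(proj("side",[[.5837,y/1e3,.143]]))
C=cloud("side",f["d"]);
print(np.round(C[150:195:5,325]*1e3))
E
```

```text
[[330.38040707 154.58508918]]
[[311.10414929 175.61314949]]
[[287.901396   200.92439955]]
[[583. 147. 168.]
 [575. 168. 168.]
 [568. 188. 168.]
 [561. 207. 167.]
 [555. 221. 164.]
 [639. -36.  17.]
 [642. -49.  -4.]
 [631. -18.  -0.]
 [622.   6.  -0.]]
```

View pics/sc.png

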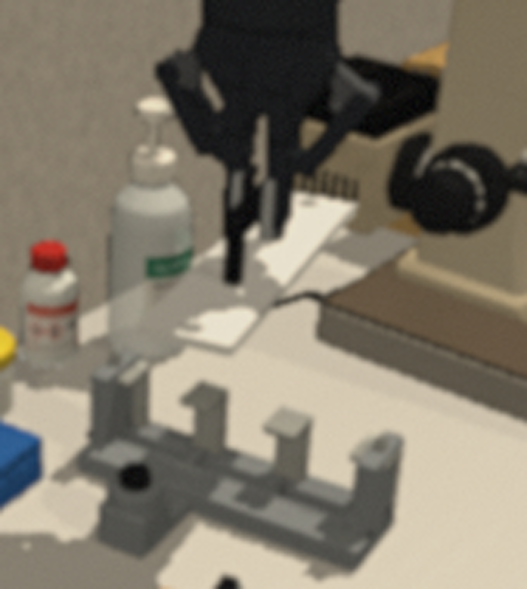

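```bash
python3 -m pendant '[[[1,0,-5.5,18.9,0,0,0],[1,0,-5.5,18.9,0,0,0],[1,0,-5.5,18.9,0,0,0],[1,0,-5.5,18.9,0,0,0],[1,0,-5.5,18.9,0,0,0],[1,0,-5.5,18.9,0,0,0],[1,0,-5.5,18.9,0,0,0],[1,0,-5.5,18.9,0,0,0],[1,0,-5.5,18.9,0,0,0],[1,0,-5.5,18.9,0,0,0],[1,0,0,0,0,0,0],[1,0,0,0,0,0,0]]]'
python3 -m pendant '[[[1,25,0,0,0,0,0],[1,25,0,0,0,0,0],[1,25,0,0,0,0,0],[1,25,0,0,0,0,0],[1,20,0,0,0,0,0],[1,15,0,0,0,0,0],[1,10,0,0,0,0,0],[1,5,0,0,0,0,0],[1,0,0,0,0,0,0],[1,0,0,0,0,0,0]]]'
python3 - <<'E'
from h import *
plan([395,270,24],down(-180))
E
```

```text
t: 6.47
tool_pos: [0.3945, 0.2688, 0.1875]
orientation: [-0.707, -0.002, 0.707, -0.002]
contact_force: [0.4, -0.7, -1.9]
finger_gap: 0.011
t: 7.3
tool_pos: [0.3959, 0.2689, 0.0381]
orientation: [-0.707, -0.001, 0.707, -0.001]
contact_force: [-0.8, -0.1, -1.9]
finger_gap: 0.0108
t 7.3 tcp [395.9 268.9  38.1] x [-0.    -0.001 -1.   ] z [-1.    -0.002  0.   ] F [-0.8 -0.1 -1.9] gap 10.8
shift in tool axes [14.1 -1.1  0.9]
turn [ 0.0025  0.0003 -0.0008] deg 0.1 shift if turned first [14.1 -1.1  0.9]
```

```bash
python3 -m pendant '[[[1,6,0,0,0,0,0],[1,4,0,0,0,0,0],[1,2,0,0,0,0,0],[1,1.5,0,0,0,0,0],[1,0,0,0,0,0,0],[1,0,0,0,0,0,0]]]'
python3 - <<'E'
from h import *
st()
E
```

```text
t: 7.8
tool_pos: [0.3956, 0.2691, 0.0249]
orientation: [0.707, 0.001, -0.707, 0.001]
contact_force: [1.3, 0.2, -3.0]
finger_gap: 0.0112
t 7.8 tcp [395.6 269.1  24.9] x [ 0.  0. -1.] z [-1.    -0.002 -0.   ] F [ 1.3  0.2 -3. ] gap 11.2
```

```bash
python3 -m pendant '[[[1,1,0,0,0,0,0],[1,0,0,0,0,0,0],[0.5,0,0,0,0,0,0],[0.3,0,0,0,0,0,0],[0,0,0,0,0,0,0],[-0.3,0,0,0,0,0,0],[-0.3,-10,0,0,0,0,0],[-0.3,-25,0,0,0,0,0],[-0.3,-30,0,0,0,0,0],[0,-30,0,0,0,0,0],[0.3,-30,0,0,0,0,0],[0.4,0,0,0,0,0,0]]]'
python3 - <<'E'
from h import *
plan([489.7,386,70],down(-180))
E
```

```text
t: 8.8
tool_pos: [0.3979, 0.2715, 0.1547]
orientation: [0.709, 0.004, -0.705, -0.001]
contact_force: [0.7, 1.2, -0.1]
finger_gap: 0.0255
t 8.8 tcp [397.9 271.5 154.7] x [ 0.006  0.007 -1.   ] z [-1.    -0.003 -0.006] F [ 0.7  1.2 -0.1] gap 25.5
shift in tool axes [  86.  -113.6  -91.6]
turn [ 0.0032 -0.0064  0.0069] deg 0.6 shift if turned first [  84.7 -114.5  -91.8]
```

```bash
python3 - <<'E'
from h import *
shot("side","d",(200,150,400,360),3.5);shot("top","d",(200,160,340,320),4.5)
E
```

```text
(no output)
```

View pics/side_d.png

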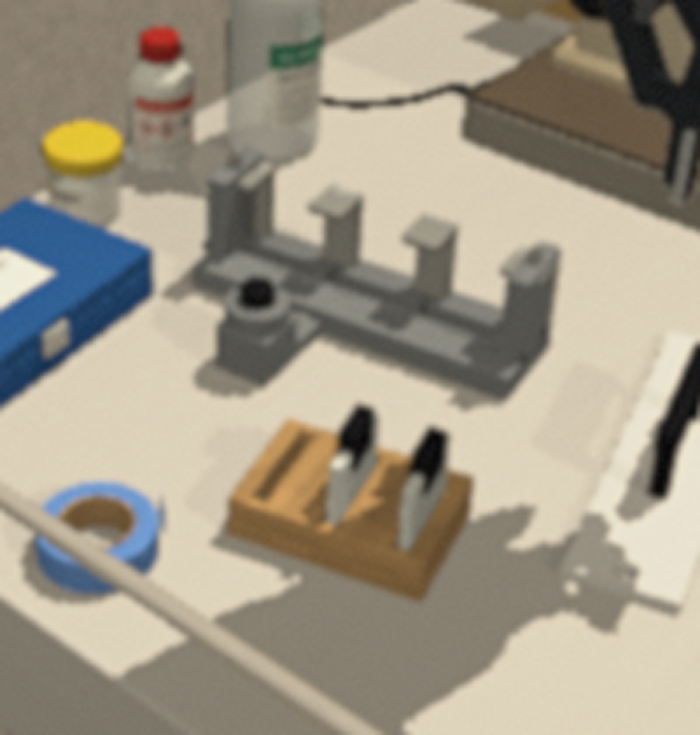

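View pics/top_d.png

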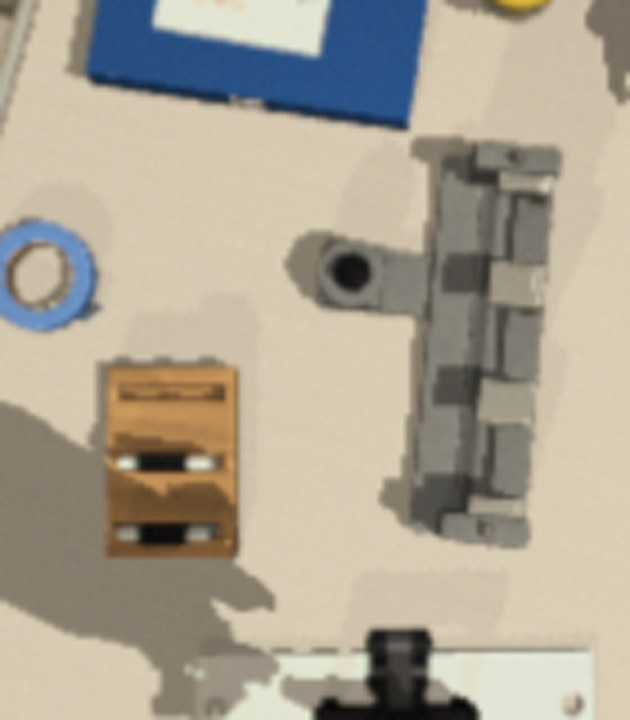

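```bash
python3 -m pendant '[[[0.5,0,-23,-18.4,0,0,0],[0.5,0,-23,-18.4,0,0,0],[0.5,0,-23,-18.4,0,0,0],[0.5,0,-23,-18.4,0,0,0],[0.5,0,-23,-18.4,0,0,0],[0.5,0,0,0,0,0,0],[0.5,0,0,0,0,0,0],[0.5,0,0,0,0,0,0]]]'
python3 - <<'E'
from h import *
plan([489.7,386.3,35],down(-180))
shot("side","e",(240,180,380,320),4.5)
E
```

```text
t: 9.57
tool_pos: [0.4866, 0.3834, 0.147]
orientation: [-0.706, 0.0, 0.708, -0.001]
contact_force: [-0.2, 1.1, -0.3]
finger_gap: 0.0214
t 9.57 tcp [486.6 383.4 147. ] x [-0.002 -0.002 -1.   ] z [-1.    -0.002  0.002] F [-0.2  1.1 -0.3] gap 21.4
shift in tool axes [111.9  -3.2  -3.3]
turn [ 0.0017  0.0021 -0.0024] deg 0.2 shift if turned first [112.   -2.9  -3.1]
```

View pics/side_e.png

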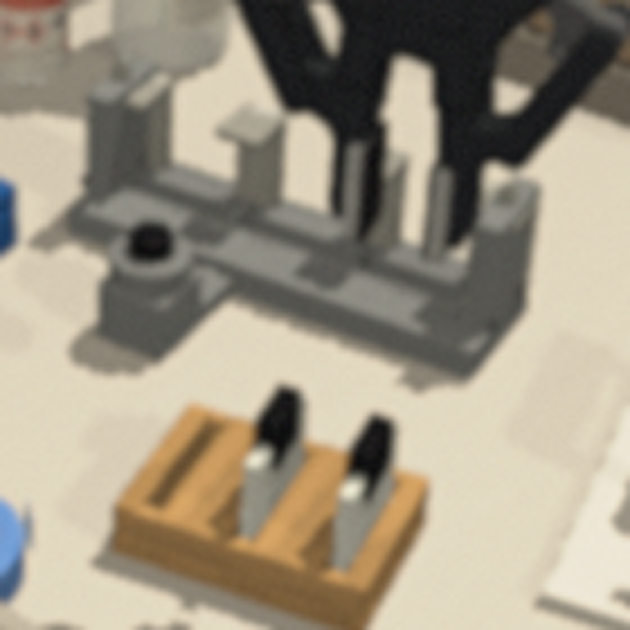

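Fingers (at about (355,190) and (440,210) in the crop) hang above the near plate. Correct and descend to just above the tab first.

```bash
python3 -m pendant '[[[0.5,15,-3,-3.2,0,0,0],[0.5,20,0,0,0,0,0],[0.5,20,0,0,0,0,0],[0.5,15,0,0,0,0,0],[0.5,5,0,0,0,0,0],[0.5,0,0,0,0,0,0],[0.5,0,0,0,0,0,0]]]'
python3 - <<'E'
from h import *
plan([489.7,386.3,35],down(-180))
shot("side","f",(260,220,370,320),5.5)
E
```

```text
t: 10.2
tool_pos: [0.4906, 0.3871, 0.0745]
orientation: [0.707, 0.001, -0.707, 0.001]
contact_force: [0.2, 0.2, 1.1]
finger_gap: 0.0214
t 10.2 tcp [490.6 387.1  74.5] x [ 0.  0. -1.] z [-1.    -0.002 -0.   ] F [0.2 0.2 1.1] gap 21.4
shift in tool axes [39.5  0.8  0.9]
turn [ 0.0023 -0.0005  0.0002] deg 0.1 shift if turned first [39.5  0.8  0.9]
```

View pics/side_f.png

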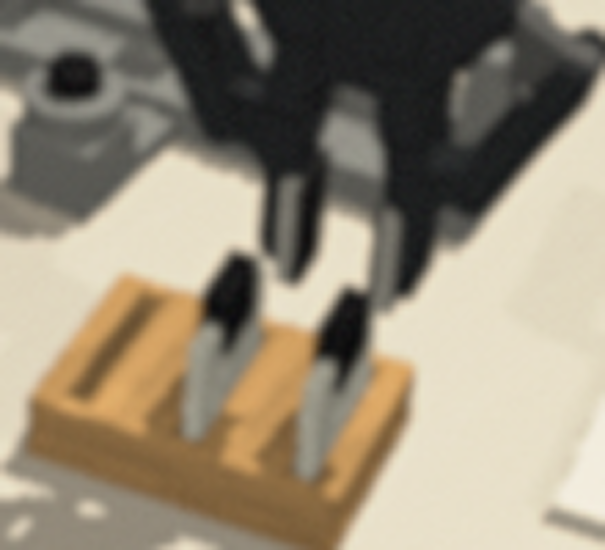

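```bash
python3 -m pendant '[[[0.5,10,0.8,0.9,0,0,0],[0.5,10,0,0,0,0,0],[0.5,10,0,0,0,0,0],[0.5,9,0,0,0,0,0],[0.5,0,0,0,0,0,0],[0.5,0,0,0,0,0,0],[0.7,0,0,0,0,0,0],[1,0,0,0,0,0,0],[1,0,0,0,0,0,0],[1,0,0,0,0,0,0],[1,0,0,0,0,0,0],[1,0,0,0,0,0,0]]]' 40
python3 - <<'E'
from h import *
plan([489.7,386.3,35],down(-180))
shot("side","g",(260,220,370,320),5.5)
E
```

```text
t: 11.25
tool_pos: [0.4897, 0.3865, 0.035]
orientation: [0.707, 0.001, -0.707, 0.001]
contact_force: [-0.6, 0.1, -0.2]
finger_gap: 0.0093
t 11.25 tcp [489.7 386.5  35. ] x [ 0.  0. -1.] z [-1.    -0.002 -0.   ] F [-0.6  0.1 -0.2] gap 9.3
shift in tool axes [-0.   0.2 -0. ]
turn [ 0.002  -0.0002  0.0002] deg 0.1 shift if turned first [-0.   0.2 -0. ]
```

View pics/side_g.png

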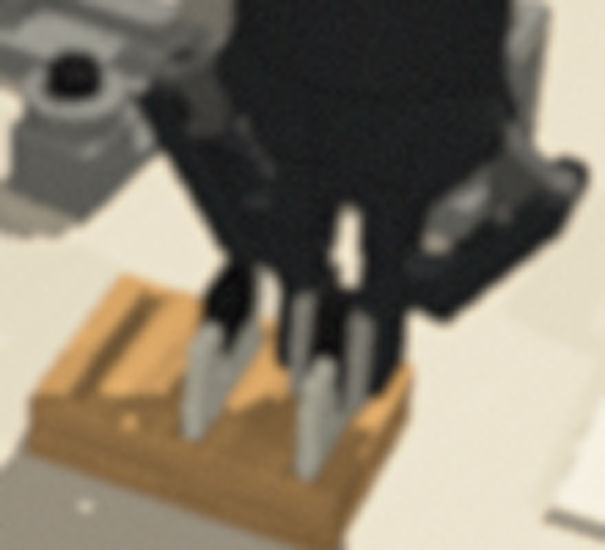

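```bash
python3 -m pendant '[[[1,-4,0,0,0,0,0],[1,-8,0,0,0,0,0],[1,-15,0,0,0,0,0],[1,-20,0,0,0,0,0],[1,-25,0,0,0,0,0],[1,-25,0,0,0,0,0],[1,-20,0,0,0,0,0],[1,0,0,0,0,0,0]]]'
python3 - <<'E'
from h import *
f=np.load("pics/top_d.npz");p=f["p"];C=cloud("top",f["d"])
print(onz("top",[[200+517/4.5-.4,160+155/4.5-.4],[200+484/4.5-.4,160+526/4.5-.4]],.078)*1e3)
# rack-frame map of heights
q=(C.reshape(-1,3)*1e3-SEAT);a=q@Rx;b=q@Ry;z=C[...,2].ravel()*1e3
for name,bb in(("slot2",(-75,-45)),("slot1",(-15,15)),("slot0",(45,75)),("rib",(-35,-25)),("hook-1",(-35,-25)),("col+",(88,100)),("col-",(-100,-88))):
    m=(b>bb[0])&(b<bb[1]);print(name,end=": ")
    for x in range(-44,48,4):
        k=m&(abs(a-x)<2);print(f"{x}:{np.median(z[k]):.0f}" if k.any() else f"{x}:-",end=" ")
    print()
# columns ends
m=(z>55)&(abs(a)<40)&(abs(b)<120);print("tall a range",np.percentile(a[m],[1,5,95,99]),"b",np.percentile(b[m],[.5,2,98,99.5]))
for s in(1,-1):
    k=m&(b*s>85)&(z>64);print("col",s,a[k].mean(),b[k].min(),b[k].max(),a[k].min(),a[k].max())
st()
E
```

```text
t: 11.97
tool_pos: [0.4916, 0.3883, 0.1578]
orientation: [0.709, 0.003, -0.705, -0.001]
contact_force: [-0.1, 0.7, -0.5]
finger_gap: 0.0092
[[678.00198272 205.71853968  78.        ]
 [493.18991691 224.76699735  78.        ]]
slot2: -44:0 -40:-1 -36:11 -32:17 -28:16 -24:16 -20:16 -16:16 -12:15 -8:12 -4:7 0:7 4:9 8:16 12:16 16:17 20:17 24:16 28:0 32:-1 36:-1 40:1 44:0 
slot1: -44:-0 -40:0 -36:13 -32:17 -28:15 -24:16 -20:16 -16:16 -12:16 -8:12 -4:7 0:6 4:10 8:16 12:16 16:17 20:17 24:14 28:0 32:1 36:1 40:0 44:-1 
slot0: -44:0 -40:1 -36:15 -32:16 -28:16 -24:16 -20:16 -16:16 -12:15 -8:11 -4:6 0:5 4:10 8:16 12:17 16:16 20:17 24:13 28:-0 32:1 36:-1 40:0 44:0 
rib: -44:1 -40:-0 -36:13 -32:16 -28:16 -24:17 -20:17 -16:16 -12:17 -8:61 -4:63 0:63 4:64 8:63 12:62 16:64 20:63 24:14 28:-0 32:-1 36:0 40:1 44:-1 
hook-1: -44:1 -40:-0 -36:13 -32:16 -28:16 -24:17 -20:17 -16:16 -12:17 -8:61 -4:63 0:63 4:64 8:63 12:62 16:64 20:63 24:14 28:-0 32:-1 36:0 40:1 44:-1 
col+: -44:1 -40:-0 -36:15 -32:15 -28:18 -24:21 -20:68 -16:68 -12:68 -8:68 -4:70 0:72 4:70 8:67 12:67 16:69 20:68 24:- 28:1 32:0 36:-1 40:0 44:1 
col-: -44:0 -40:-0 -36:16 -32:16 -28:16 -24:18 -20:68 -16:69 -12:68 -8:68 -4:69 0:76 4:68 8:69 12:68 16:68 20:67 24:65 28:0 32:-1 36:-1 40:-1 44:-0 
tall a range [-21.17893108 -17.41577336  18.57466473  20.62122185] b [-101.01613013  -99.61437618   99.91854659  101.51394173]
col 1 -0.7261672465483275 86.01406736474306 101.76596570815757 -22.28242195836652 21.517876624291834
col -1 0.30641287943660506 -101.0210090261423 -85.14309099952573 -21.350460503810005 22.228658525960192
t 11.97 tcp [491.6 388.3 157.8] x [ 0.006  0.006 -1.   ] z [-1.    -0.003 -0.006] F [-0.1  0.7 -0.5] gap 9.2
```

```bash
cat >> h.py <<'E'
SEAT=np.array([584.5,214.4,68.])
def slot(i): return np.array([SEAT[0],SEAT[1],6.])+(60-60*i)*Ry
def plate_pose(i,lean,dx=0,dz=0,along=0,yoff=0,g=29):
    """lean deg forward(+); returns TCP pos, rot with foot corner on floor"""
    t=np.radians(lean);u=-np.sin(t)*Rx+np.cos(t)*Rz
    F=slot(i)+dx*Rx+yoff*Ry+(3*abs(np.sin(t))+dz)*Rz
    return F+(g+along)*u,orient(-u,Rx)
E
python3 -m pendant '[[[1,0,0,0,-0.122,0,0],[1,0,0,0,-0.122,0,0],[1,0,0,0,-0.122,0,0],[1,0,0,0,-0.122,0,0],[1,0,0,0,-0.122,0,0],[1,0,0,0,-0.122,0,0],[1,0,0,0,-0.122,0,0],[1,0,0,0,-0.122,0,0],[1,0,0,0,-0.122,0,0],[1,0,0,0,-0.122,0,0],[1,0,0,0,-0.122,0,0],[1,0,0,0,-0.122,0,0]]]'
python3 - <<'E'
from h import *
plan(*plate_pose(2,25,along=70))
E
```

```text
t: 12.97
tool_pos: [0.4896, 0.3864, 0.1522]
orientation: [0.524, 0.475, -0.524, 0.475]
contact_force: [0.4, -0.3, -0.1]
finger_gap: 0.0094
t 12.97 tcp [489.6 386.4 152.2] x [ 0.  0. -1.] z [-0.099 -0.995 -0.   ] F [ 0.4 -0.3 -0.1] gap 9.4
shift in tool axes [ 55.2  51.6 119.7]
turn [ 0.0043 -0.4366 -0.001 ] deg 25.0 shift if turned first [100.6  52.1  84.9]
```

```bash
python3 -m pendant '[[[1,0,0,0,0.004,-0.109,0],[1,0,0,0,0,-0.109,0],[1,0,0,0,0,-0.109,0],[1,0,0,0,0,-0.109,0],[1,10,8.7,14.1,0,0,0],[1,16,8.7,14.1,0,0,0],[1,16,8.7,14.1,0,0,0],[1,16,8.7,14.1,0,0,0],[1,16,8.7,14.1,0,0,0],[1,16,8.7,14.1,0,0,0],[1,0,0,0,0,0,0],[1,0,0,0,0,0,0]]]'
python3 - <<'E'
from h import *
plan(*plate_pose(2,25,along=70))
shot("side","i",(240,140,400,280),4.5)
E
```

```text
t: 13.97
tool_pos: [0.5292, 0.2656, 0.106]
orientation: [-0.4, -0.358, 0.628, -0.563]
contact_force: [0.3, 0.4, -0.1]
finger_gap: 0.0094
t 13.97 tcp [529.2 265.6 106. ] x [-0.047 -0.42  -0.906] z [-0.1   -0.901  0.423] F [ 0.3  0.4 -0.1] gap 9.4
shift in tool axes [ 9.6  0.3 -0.8]
turn [-0.0066  0.0003  0.0032] deg 0.4 shift if turned first [ 9.6  0.3 -0.8]
```

View pics/side_i.png

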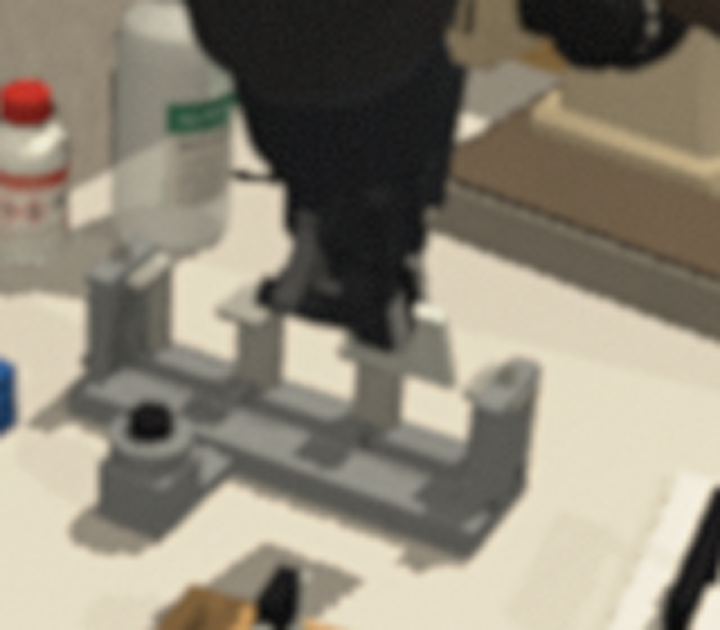

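```bash
python3 -m pendant '[[[1,10,0.3,-0.8,-0.006,0,0.003],[1,15,0,0,0,0,0],[1,15,0,0,0,0,0],[1,15,0,0,0,0,0],[1,8,0,0,0,0,0],[1,0,0,0,0,0,0],[1,0,0,0,0,0,0],[1,0,0,0,0,0,0]]]'
python3 - <<'E'
from h import *
plan(*plate_pose(2,25))
shot("side","j",(240,140,400,280),4.5);shot("top","j",(260,170,350,310),4.2)
E
```

```text
t: 14.68
tool_pos: [0.5272, 0.242, 0.0491]
orientation: [-0.399, -0.36, 0.625, -0.565]
contact_force: [0.5, 0.5, -0.1]
finger_gap: 0.0095
t 14.68 tcp [527.2 242.   49.1] x [-0.041 -0.419 -0.907] z [-0.092 -0.902  0.421] F [ 0.5  0.5 -0.1] gap 9.5
shift in tool axes [18.  -0.2  1.8]
turn [ 0.0012 -0.0013 -0.002 ] deg 0.2 shift if turned first [18.  -0.2  1.8]
```

View pics/side_j.png

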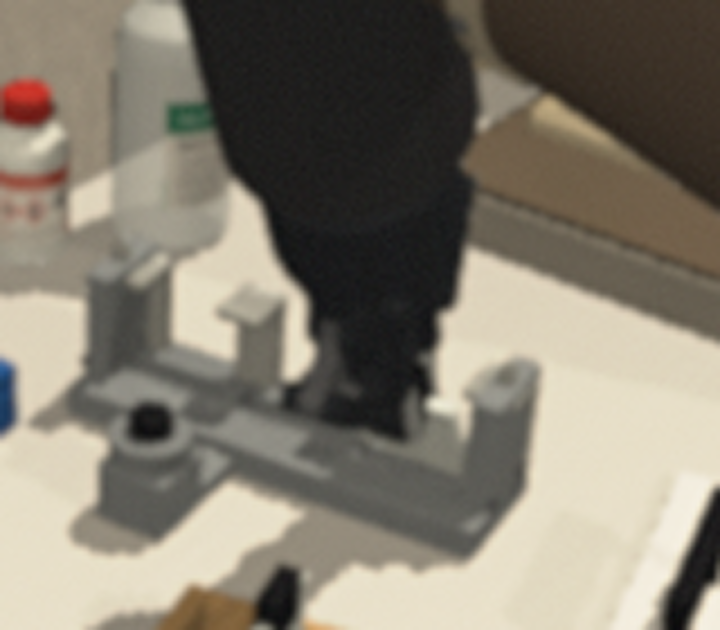

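```bash
python3 -m pendant '[[[1,0,0,0,0,0,0],[1,0,0,0,0,0,0],[1,0,0,0,0,0,0],[1,0,0,0,0,0,0]]]'
python3 - <<'E'
from h import *
plan(*plate_pose(2,25))
E
```

```text
t: 15.12
tool_pos: [0.5268, 0.241, 0.0487]
orientation: [-0.399, -0.36, 0.626, -0.565]
contact_force: [-0.2, 0.6, -0.6]
finger_gap: 0.0092
t 15.12 tcp [526.8 241.   48.7] x [-0.043 -0.42  -0.907] z [-0.093 -0.902  0.422] F [-0.2  0.6 -0.6] gap 9.2
shift in tool axes [17.2  0.1  1.1]
turn [ 0.0008 -0.0006 -0.001 ] deg 0.1 shift if turned first [17.2  0.1  1.1]
```

```bash
python3 -m pendant '[[[1,4,0,0.9,0,0,0],[1,4,0,0,0,0,0],[1,4,0,0,0,0,0],[1,2,0,0,0,0,0],[1,0,0,0,0,0,0],[1,0,0,0,0,0,0],[1,0,0,0,0,0,0],[1,0,0,0,0,0,0]]]'
python3 - <<'E'
from h import *
plan(*plate_pose(2,25))
shot("top","k",(260,170,350,310),4.2)
E
```

```text
t: 15.78
tool_pos: [0.5262, 0.2344, 0.0363]
orientation: [-0.399, -0.36, 0.626, -0.565]
contact_force: [0.1, -0.4, -0.3]
finger_gap: 0.0096
t 15.78 tcp [526.2 234.4  36.3] x [-0.042 -0.42  -0.907] z [-0.093 -0.902  0.422] F [ 0.1 -0.4 -0.3] gap 9.6
shift in tool axes [3.2 0.1 0.4]
turn [ 0.0008 -0.0006 -0.001 ] deg 0.1 shift if turned first [3.2 0.1 0.4]
```

View pics/top_k.png

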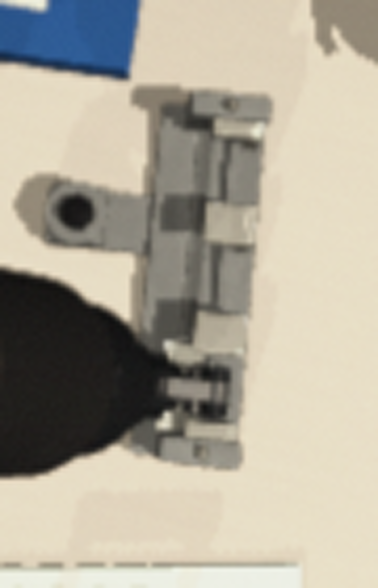

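```bash
python3 -m pendant '[[[1,1.5,0,0.3,0,0,0],[1,1,0,0,0,0,0],[1,0,0,0,0,0,0],[1,0,0,0,0,0,0],[1,0,0,0,0,0,0],[1,0,0,0,0,0,0]]]'
python3 -c "
from h import *
plan(*plate_pose(2,25))"
python3 -m pendant '[[[1,1,0,0,0,0,0],[1,0,0,0,0,0,0],[1,0,0,0,0,0,0],[1,0,0,0,0,0,0]]]'
python3 -c "
from h import *
plan(*plate_pose(2,25))"
```

```text
t: 16.33
tool_pos: [0.526, 0.233, 0.0341]
orientation: [-0.399, -0.36, 0.626, -0.565]
contact_force: [-0.2, 0.1, -0.4]
finger_gap: 0.0098
t 16.33 tcp [526.  233.   34.1] x [-0.043 -0.42  -0.906] z [-0.093 -0.902  0.422] F [-0.2  0.1 -0.4] gap 9.8
shift in tool axes [ 0.6  0.1 -0. ]
turn [ 0.0009 -0.0004 -0.0009] deg 0.1 shift if turned first [ 0.6  0.1 -0. ]
t: 16.67
tool_pos: [0.5261, 0.2328, 0.0333]
orientation: [-0.399, -0.36, 0.626, -0.565]
contact_force: [-1.0, 0.8, 0.5]
finger_gap: 0.0093
t 16.67 tcp [526.1 232.8  33.3] x [-0.042 -0.42  -0.907] z [-0.092 -0.902  0.422] F [-1.   0.8  0.5] gap 9.3
shift in tool axes [-0.2  0.   0.1]
turn [ 0.0009 -0.0007 -0.0012] deg 0.1 shift if turned first [-0.2  0.   0.1]
```

```bash
python3 -m pendant '[[[1,0.05,0,1.77,0,0.061,0],[1,0.05,0,1.77,0,0.061,0],[1,0.05,0,1.77,0,0.061,0],[1,0.05,0,1.77,0,0.061,0],[1,0.05,0,1.77,0,0.061,0],[1,0.05,0,1.77,0,0.061,0],[1,0.05,0,1.77,0,0.061,0],[1,0,0,0,0,0,0],[1,0,0,0,0,0,0],[1,0,0,0,0,0,0]]]'
python3 -c "
from h import *
plan(*plate_pose(2,0));shot('top','l',(260,170,350,310),4.2);shot('side','l',(240,140,400,280),4.5)"
```

```text
t: 17.5
tool_pos: [0.5248, 0.2205, 0.036]
orientation: [-0.522, -0.471, 0.528, -0.476]
contact_force: [-0.5, -0.1, -0.5]
finger_gap: 0.0094
t 17.5 tcp [524.8 220.5  36. ] x [-0.001 -0.01  -1.   ] z [-0.102 -0.995  0.01 ] F [-0.5 -0.1 -0.5] gap 9.4
shift in tool axes [ 1.  -0.  -0.1]
turn [ 0.0009  0.0105 -0.0004] deg 0.6 shift if turned first [ 1.  -0.  -0.1]
```

View pics/top_l.png

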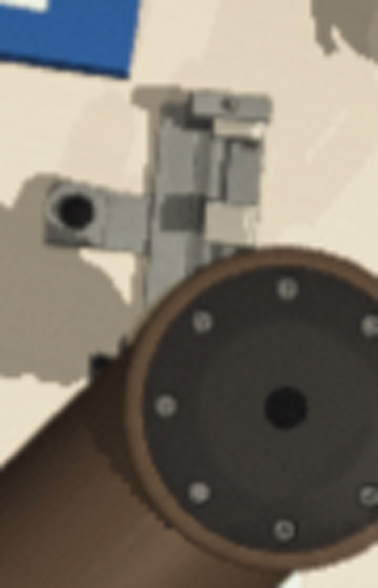

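View pics/side_l.png

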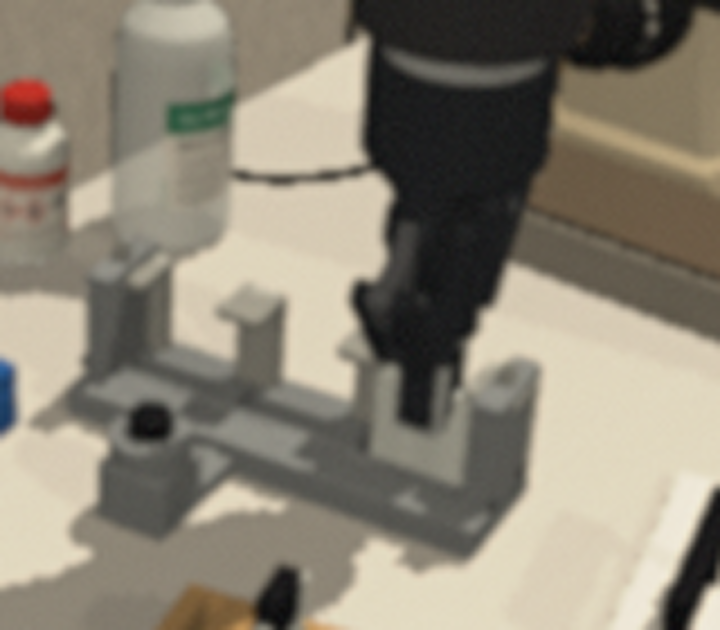

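Plate stands upright under the hooks, no force. Continue to lean back about 9°, lowering 0.7.

```bash
python3 -m pendant '[[[1,0.3,0,1.2,0,0.042,0],[1,0.3,0,1.2,0,0.042,0],[1,0.2,0,1.2,0,0.042,0],[1,0.05,0,1.2,0,0.042,0],[1,0,0,0,0,0,0],[1,0,0,0,0,0,0],[1,0,0,0,0,0,0]]]'
python3 -c "
from h import *
plan(*plate_pose(2,-10))"
```

```text
t: 18.18
tool_pos: [0.5244, 0.2164, 0.0349]
orientation: [0.564, 0.51, -0.482, 0.435]
contact_force: [-1.0, 0.8, 3.8]
finger_gap: 0.0095
t 18.18 tcp [524.4 216.4  34.9] x [ 0.016  0.156 -0.988] z [-0.1   -0.983 -0.157] F [-1.   0.8  3.8] gap 9.5
shift in tool axes [-0.3 -0.   0.8]
turn [ 0.0019  0.017  -0.0002] deg 1.0 shift if turned first [-0.3 -0.   0.8]
```

```bash
python3 -m pendant '[[[1,0,0,0.7,0,0.015,0],[1,0,0,0,0,0,0],[1,0,0,0,0,0,0]]]'
python3 -c "
from h import *
plan(*plate_pose(2,-10))"
python3 -m pendant '[[[0.7,0,0,0,0,0,0],[0.6,0,0,0,0,0,0],[0.5,0,0,0,0,0,0],[0.4,0,0,0,0,0,0],[0.4,0,0,0,0,0,0],[0.4,0,0,0,0,0,0]]]'
python3 -c "
from h import *
plan(*plate_pose(2,-10));shot('side','m',(240,140,400,280),4.5)"
```

```text
t: 18.43
tool_pos: [0.5244, 0.216, 0.0349]
orientation: [0.568, 0.513, -0.477, 0.431]
contact_force: [-1.0, 3.1, 5.6]
finger_gap: 0.0094
t 18.43 tcp [524.4 216.   34.9] x [ 0.018  0.172 -0.985] z [-0.099 -0.98  -0.173] F [-1.   3.1  5.6] gap 9.4
shift in tool axes [-0.3 -0.   0.4]
turn [ 0.0021  0.0011 -0.0005] deg 0.1 shift if turned first [-0.3 -0.   0.4]
t: 18.93
tool_pos: [0.524, 0.215, 0.0346]
orientation: [0.568, 0.513, -0.477, 0.431]
contact_force: [0.3, -0.7, 0.1]
finger_gap: 0.0256
t 18.93 tcp [524.  215.   34.6] x [ 0.018  0.172 -0.985] z [-0.1   -0.98  -0.173] F [ 0.3 -0.7  0.1] gap 25.6
shift in tool axes [-0.4  0.2 -0.6]
turn [0.0011 0.0009 0.    ] deg 0.1 shift if turned first [-0.4  0.2 -0.6]
```

View pics/side_m.png

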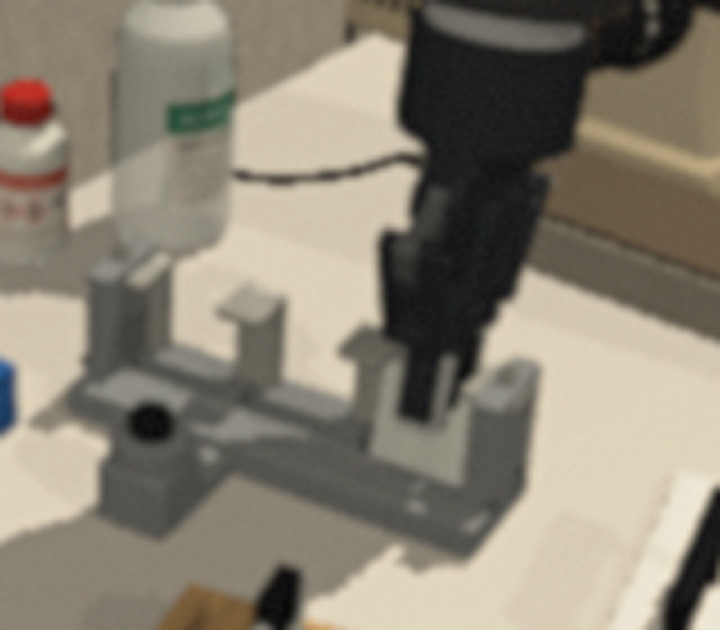

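```bash
python3 -m pendant '[[[0.4,-5,0,0,0,0,0],[0.4,-10,0,0,0,0,0],[0.4,-15,0,0,0,0,0],[0.4,-20,0,0,0,0,0],[0.4,-25,0,0,0,0,0],[0.4,-30,0,0,0,0,0],[0.4,-10,0,0,0,-0.09,0],[0.4,0,0,0,0,-0.083,0],[0.4,0,0,0,0,0,0],[0.4,0,0,0,0,0,0]]]'
python3 -c "
from h import *
plan([525.5,386.3,130],down(-180));p,d=shot('side','n',(240,140,400,280),4.5)
C=cloud('side',d)*1e3
for b in('rest',):
    q=C.reshape(-1,3)-slot(2);a=q@Rx;bb=q@Ry;m=(abs(abs(bb)-18)<5)&(q[:,2]>14)&(q[:,2]<50)&(a>-25)&(a<15)
    for h in range(16,52,5):
        k=m&(abs(q[:,2]-h)<2.5)
        if k.any():print(h,np.round(np.median(a[k]),1),k.sum())
"
```

```text
t: 19.82
tool_pos: [0.5218, 0.1961, 0.1486]
orientation: [0.525, 0.474, -0.524, 0.474]
contact_force: [0.2, -0.3, -0.4]
finger_gap: 0.0259
t 19.82 tcp [521.8 196.1 148.6] x [ 0.001  0.002 -1.   ] z [-0.1   -0.995 -0.002] F [ 0.2 -0.3 -0.4] gap 25.9
shift in tool axes [  18.9  -15.4 -189.6]
turn [ 1.4704e+00 -1.9000e-03  5.0000e-04] deg 84.2 shift if turned first [  18.6 -190.2   -3.7]
16 -0.8 16
21 0.4 19
26 0.9 18
31 1.2 16
36 2.2 22
41 3.7 15
46 4.7 18
51 7.4 4
```

View pics/side_n.png

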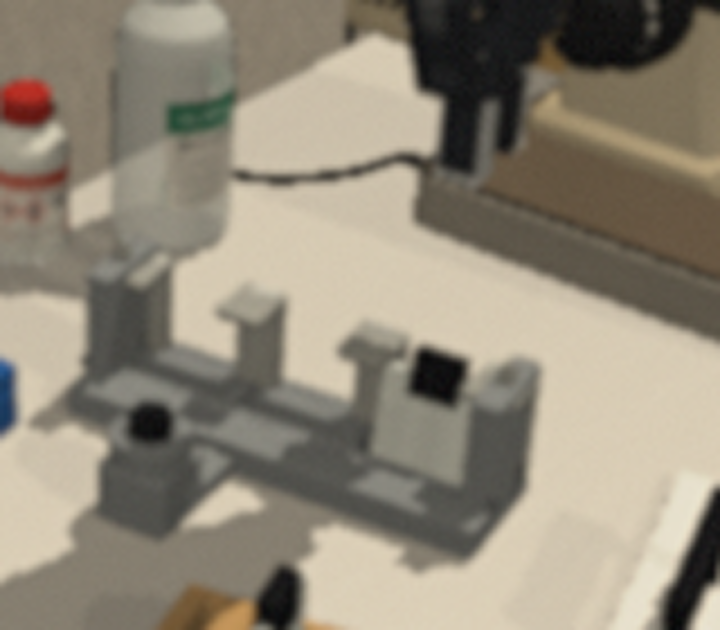

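```bash
python3 -m pendant '[[[0.5,0,0,0,0.1225,0,0],[0.5,0,0,0,0.1225,0,0],[0.5,0,0,0,0.1225,0,0],[0.5,0,0,0,0.1225,0,0],[0.5,0,0,0,0.1225,0,0],[0.5,0,0,0,0.1225,0,0],[0.5,0,0,0,0.1225,0,0],[0.5,0,0,0,0.1225,0,0],[0.5,0,0,0,0.1225,0,0],[0.5,0,0,0,0.1225,0,0],[0.5,0,0,0,0.1225,0,0],[0.5,0,0,0,0.1225,0,0]]]'
python3 -m pendant '[[[0.5,0,-24,-0.4,0,0,0],[0.5,0,-24,-0.4,0,0,0],[0.5,0,-24,-0.4,0,0,0],[0.5,0,-24,-0.4,0,0,0],[0.5,0,-24,-0.4,0,0,0],[0.5,0,-24,-0.4,0,0,0],[0.5,10,-24,-0.4,0,0,0],[0.5,10,-22,-0.4,0,0,0],[0.5,15,0,0,0,0,0],[0.5,15,0,0,0,0,0],[0.5,0,0,0,0,0,0],[0.5,0,0,0,0,0,0]]]'
python3 -c "
from h import *
plan([525.6,386.3,35],down(-180));shot('side','o',(240,200,360,310),5)"
```

```text
t: 20.87
tool_pos: [0.5218, 0.1947, 0.148]
orientation: [0.707, -0.002, -0.707, -0.004]
contact_force: [-0.3, -0.0, 0.7]
finger_gap: 0.0212
t: 21.87
tool_pos: [0.5253, 0.3844, 0.0975]
orientation: [-0.707, 0.001, 0.707, 0.001]
contact_force: [0.0, 0.7, -0.4]
finger_gap: 0.0211
t 21.87 tcp [525.3 384.4  97.5] x [-0.001 -0.    -1.   ] z [-1.     0.002  0.001] F [ 0.   0.7 -0.4] gap 21.1
shift in tool axes [62.5 -1.9 -0.4]
turn [-0.002   0.0011 -0.0003] deg 0.1 shift if turned first [62.5 -1.9 -0.3]
```

View pics/side_o.png

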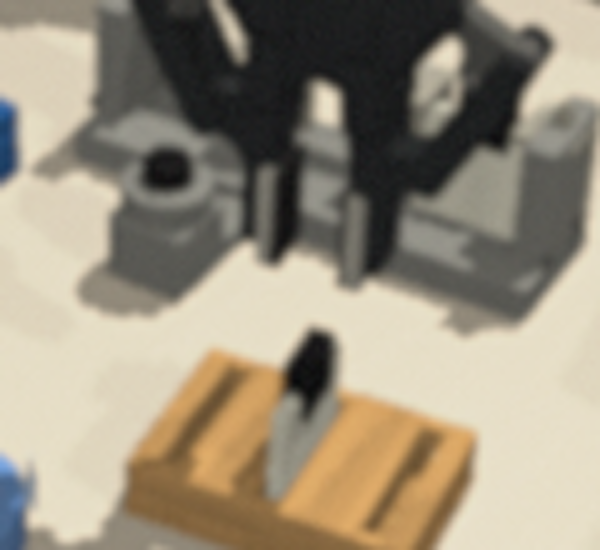

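```bash
python3 -m pendant '[[[0.5,10,-1.8,-0.3,0,0,0],[0.5,15,0,0,0,0,0],[0.5,12,0,0,0,0,0],[0.5,10,0,0,0,0,0],[0.5,10,0,0,0,0,0],[0.5,5.5,0,0,0,0,0],[0.5,0,0,0,0,0,0],[0.5,0,0,0,0,0,0],[0.5,0,0,0,0,0,0]]]' 40
python3 -c "
from h import *
plan([525.6,386.3,35],down(-180));shot('side','p',(240,200,360,310),5)"
python3 -m pendant '[[[0.7,0,0,0,0,0,0],[1,0,0,0,0,0,0],[1,0,0,0,0,0,0],[1,0,0,0,0,0,0],[1,0,0,0,0,0,0],[1,0,0,0,0,0,0]]]'
python3 -c "
from h import *
plan([525.6,386.3,35],down(-180))"
```

```text
t: 22.67
tool_pos: [0.5262, 0.3876, 0.0361]
orientation: [0.707, 0.0, -0.707, -0.001]
contact_force: [0.7, 0.6, -0.2]
finger_gap: 0.0216
t 22.67 tcp [526.2 387.6  36.1] x [ 0.001  0.001 -1.   ] z [-1.     0.001 -0.001] F [ 0.7  0.6 -0.2] gap 21.6
shift in tool axes [1.1 1.3 0.6]
turn [-0.0011 -0.0011  0.0014] deg 0.1 shift if turned first [1.1 1.3 0.6]
t: 23.22
tool_pos: [0.5261, 0.3876, 0.0364]
orientation: [0.708, 0.0, -0.707, -0.001]
contact_force: [-1.3, -0.9, 5.4]
finger_gap: 0.0093
t 23.22 tcp [526.1 387.6  36.4] x [ 0.001  0.002 -1.   ] z [-1.     0.001 -0.001] F [-1.3 -0.9  5.4] gap 9.3
shift in tool axes [1.4 1.4 0.5]
turn [-0.001  -0.0013  0.0017] deg 0.1 shift if turned first [1.4 1.3 0.5]
```

View pics/side_p.png

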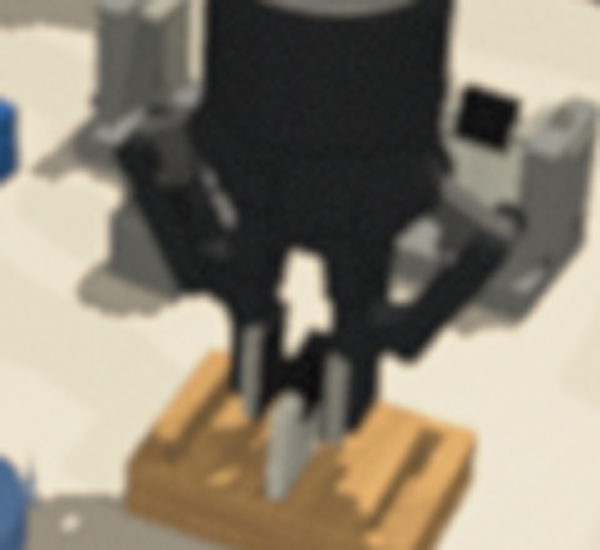

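```bash
python3 -m pendant '[[[1,-4,0,0,0,0,0],[1,-8,0,0,0,0,0],[1,-15,0,0,0,0,0],[1,-20,0,0,0,0,0],[1,-25,0,0,0,0,0],[1,-25,0,0,0,0,0],[1,-20,0,0,0,0,0],[1,0,0,0,0,0,0]]]'
python3 -m pendant '[[[1,0,0,0,-0.1225,0,0],[1,0,0,0,-0.1225,0,0],[1,0,0,0,-0.1225,0,0],[1,0,0,0,-0.1225,0,0],[1,0,0,0,-0.1225,0,0],[1,0,0,0,-0.1225,0,0],[1,0,0,0,-0.1225,0,0],[1,0,0,0,-0.1225,0,0],[1,0,0,0,-0.1225,0,0],[1,0,0,0,-0.1225,0,0],[1,0,0,0,-0.1225,0,0],[1,0,0,0,-0.1225,0,0]]]'
python3 - <<'E'
from h import *
plan(*plate_pose(1,25,along=70,g=30.4,yoff=-1))
E
```

```text
t: 23.88
tool_pos: [0.5277, 0.3888, 0.1583]
orientation: [0.709, 0.002, -0.705, -0.002]
contact_force: [0.7, 0.5, 0.8]
finger_gap: 0.0092
t: 24.88
tool_pos: [0.5256, 0.3869, 0.1526]
orientation: [0.524, 0.476, -0.523, 0.475]
contact_force: [0.1, 0.5, -0.3]
finger_gap: 0.009
t 24.88 tcp [525.6 386.9 152.6] x [ 0.     0.001 -1.   ] z [-0.096 -0.995 -0.001] F [ 0.1  0.5 -0.3] gap 9.0
shift in tool axes [ 54.3  74.5 123.7]
turn [ 0.0069 -0.437  -0.0016] deg 25.0 shift if turned first [101.3  75.4  88.6]
```

```bash
python3 -m pendant '[[[1,0,0,0,0.004,-0.109,0],[1,0,0,0,0,-0.109,0],[1,0,0,0,0,-0.109,0],[1,0,0,0,0,-0.109,0],[1,10,12.6,14.8,0,0,0],[1,16,12.6,14.8,0,0,0],[1,16,12.6,14.8,0,0,0],[1,16,12.6,14.8,0,0,0],[1,16,12.6,14.8,0,0,0],[1,16,12.6,14.8,0,0,0],[1,0,0,0,0,0,0],[1,0,0,0,0,0,0]]]'
python3 -m pendant '[[[1,0,0,0,0,0,0],[1,0,0,0,0,0,0],[1,0,0,0,0,0,0]]]'
python3 - <<'E'
from h import *
plan(*plate_pose(1,25,along=20,g=30.4,yoff=-1))
E
```

```text
t: 25.88
tool_pos: [0.5885, 0.2597, 0.108]
orientation: [-0.4, -0.359, 0.628, -0.563]
contact_force: [-0.5, -0.1, -0.4]
finger_gap: 0.0096
t: 26.13
tool_pos: [0.5884, 0.2624, 0.1088]
orientation: [-0.4, -0.36, 0.626, -0.564]
contact_force: [0.4, 0.5, 0.1]
finger_gap: 0.009
t 26.13 tcp [588.4 262.4 108.8] x [-0.043 -0.419 -0.907] z [-0.096 -0.902  0.421] F [0.4 0.5 0.1] gap 9.0
shift in tool axes [62.   0.1  0.9]
turn [-0.0021 -0.002  -0.0003] deg 0.2 shift if turned first [62.   0.1  0.8]
```

```bash
python3 -m pendant '[[[1,10,0,0.8,-0.002,-0.002,0],[1,15,0,0,0,0,0],[1,15,0,0,0,0,0],[1,12,0,0,0,0,0],[1,8,0,0,0,0,0],[1,2,0,0,0,0,0],[1,0,0,0,0,0,0],[1,0,0,0,0,0,0],[1,0,0,0,0,0,0],[1,0,0,0,0,0,0]]]'
python3 - <<'E'
from h import *
plan(*plate_pose(1,25,g=30.4,yoff=-1));shot('top','q',(260,170,350,310),4.2)
E
```

```text
t: 26.97
tool_pos: [0.586, 0.2352, 0.0532]
orientation: [-0.399, -0.36, 0.626, -0.565]
contact_force: [0.2, 0.4, -0.6]
finger_gap: 0.0095
t 26.97 tcp [586.  235.2  53.2] x [-0.043 -0.42  -0.906] z [-0.094 -0.902  0.422] F [ 0.2  0.4 -0.6] gap 9.5
shift in tool axes [20.1 -0.4 -0.6]
turn [-0.0009 -0.0003 -0.0003] deg 0.1 shift if turned first [20.1 -0.4 -0.6]
```

View pics/top_q.png

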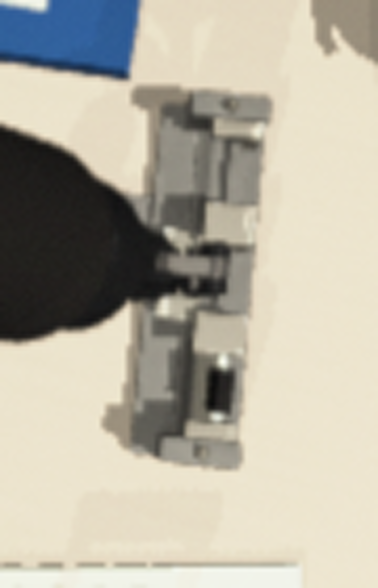

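```bash
python3 -m pendant '[[[1,4,-0.3,-0.6,0,0,0],[1,5,0,0,0,0,0],[1,5,0,0,0,0,0],[1,3,0,0,0,0,0],[1,0,0,0,0,0,0],[1,0,0,0,0,0,0],[1,0,0,0,0,0,0],[1,0,0,0,0,0,0]]]'
python3 - <<'E'
from h import *
plan(*plate_pose(1,25,g=30.4,yoff=-1))
E
```

```text
t: 27.68
tool_pos: [0.5848, 0.2282, 0.0371]
orientation: [-0.399, -0.36, 0.627, -0.565]
contact_force: [0.1, 0.2, -0.2]
finger_gap: 0.0094
t 27.68 tcp [584.8 228.2  37.1] x [-0.044 -0.421 -0.906] z [-0.094 -0.901  0.423] F [ 0.1  0.2 -0.2] gap 9.4
shift in tool axes [ 2.5  0.1 -0.2]
turn [-0.0009  0.0004  0.0004] deg 0.1 shift if turned first [ 2.5  0.1 -0.2]
```

Go down 2.3, then swing to upright with the foot held (30.4 mm arm).

```bash
python3 -m pendant '[[[1,1.3,0,-0.1,0,0,0],[1,1,0,0,0,0,0],[1,0,0,0,0,0,0],[1,0,0,0,0,0,0],[1,0,0,0,0,0,0]]]'
python3 -c "
from h import *
plan(*plate_pose(1,25,g=30.4,yoff=-1))"
python3 -m pendant '[[[1,0.05,0,1.85,0,0.061,0],[1,0.05,0,1.85,0,0.061,0],[1,0.05,0,1.85,0,0.061,0],[1,0.05,0,1.85,0,0.061,0],[1,0.05,0,1.85,0,0.061,0],[1,0.05,0,1.85,0,0.061,0],[1,0.05,0,1.85,0,0.061,0],[1,0,0,0,0,0,0],[1,0,0,0,0,0,0],[1,0,0,0,0,0,0]]]'
python3 -c "
from h import *
plan(*plate_pose(1,0,g=30.4,yoff=-1));shot('side','r',(240,140,400,280),4.5)"
```

```text
t: 28.1
tool_pos: [0.5846, 0.2271, 0.0349]
orientation: [-0.399, -0.359, 0.627, -0.565]
contact_force: [-0.1, 0.3, -0.4]
finger_gap: 0.0092
t 28.1 tcp [584.6 227.1  34.9] x [-0.044 -0.421 -0.906] z [-0.094 -0.901  0.423] F [-0.1  0.3 -0.4] gap 9.2
shift in tool axes [-0.   0.3 -0.2]
turn [-0.0009  0.0006  0.0007] deg 0.1 shift if turned first [-0.   0.3 -0.2]
t: 28.93
tool_pos: [0.5835, 0.2146, 0.0379]
orientation: [-0.522, -0.471, 0.528, -0.476]
contact_force: [0.4, 1.0, -0.1]
finger_gap: 0.0096
t 28.93 tcp [583.5 214.6  37.9] x [-0.001 -0.011 -1.   ] z [-0.104 -0.994  0.011] F [ 0.4  1.  -0.1] gap 9.6
shift in tool axes [1.5 0.1 0.1]
turn [-0.0011  0.0114  0.    ] deg 0.7 shift if turned first [1.5 0.1 0.1]
```

View pics/side_r.png

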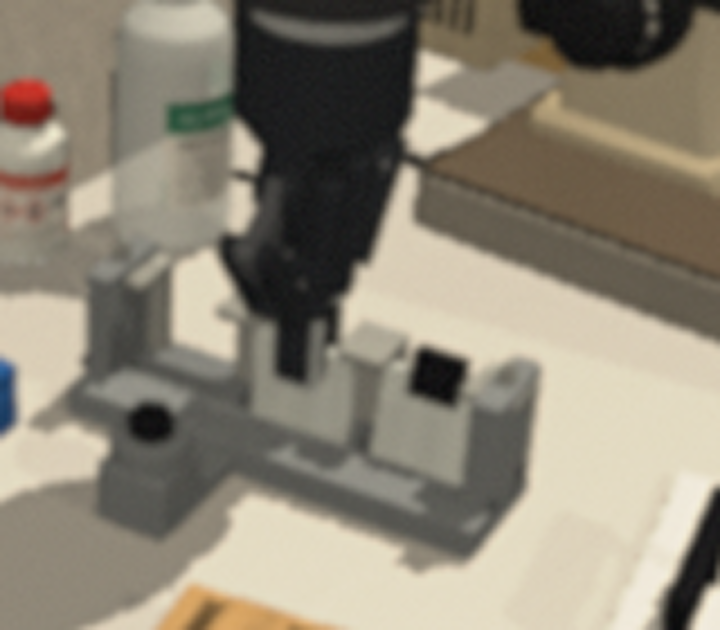

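```bash
python3 -m pendant '[[[1,0.4,0,1.25,0,0.043,0],[1,0.4,0,1.25,0,0.043,0],[1,0.3,0,1.25,0,0.043,0],[1,0.1,0,1.25,0,0.043,0],[1,0,0,0,0,0,0],[1,0,0,0,0,0,0],[1,0,0,0,0,0,0]]]'
python3 -c "
from h import *
plan(*plate_pose(1,-10,g=30.4,yoff=-1))"
```

```text
t: 29.57
tool_pos: [0.5828, 0.2102, 0.0363]
orientation: [0.565, 0.51, -0.481, 0.434]
contact_force: [-1.2, 0.4, 4.6]
finger_gap: 0.0092
t 29.57 tcp [582.8 210.2  36.3] x [ 0.016  0.159 -0.987] z [-0.102 -0.982 -0.16 ] F [-1.2  0.4  4.6] gap 9.2
shift in tool axes [-0.3  0.3  0.9]
turn [-0.0001  0.0142  0.0003] deg 0.8 shift if turned first [-0.3  0.3  0.9]
```

```bash
python3 -m pendant '[[[1,0,0,0.8,0,0.014,0],[1,0,0,0,0,0,0],[1,0,0,0,0,0,0]]]'
python3 -c "
from h import *
plan(*plate_pose(1,-10,g=30.4,yoff=-1))"
python3 -m pendant '[[[0.7,0,0,0,0,0,0],[0.6,0,0,0,0,0,0],[0.5,0,0,0,0,0,0],[0.4,0,0,0,0,0,0],[0.4,0,0,0,0,0,0],[0.4,0,0,0,0,0,0],[0.4,-5,0,0,0,0,0],[0.4,-10,0,0,0,0,0],[0.4,-15,0,0,0,0,0],[0.4,-20,0,0,0,0,0],[0.4,-25,0,0,0,0,0],[0.4,-30,0,0,0,0,0]]]'
python3 -m pendant '[[[0.4,-10,0,0,0,-0.09,0],[0.4,0,0,0,0,-0.083,0],[0.4,0,0,0,0,0,0],[0.4,0,0,0,0,0,0]]]'
python3 -c "
from h import *
plan([395,270,140],down(-180));p,d=shot('side','s',(240,140,400,280),4.5)
C=cloud('side',d)*1e3
for i in(1,2):
    q=C.reshape(-1,3)-slot(i);a=q@Rx;bb=q@Ry;m=(abs(abs(bb)-18)<5)&(q[:,2]>14)&(q[:,2]<50)&(a>-25)&(a<15)
    for h in range(16,52,5):
        k=m&(abs(q[:,2]-h)<2.5)
        if k.any():print(h,np.round(np.median(a[k]),1),k.sum())
"
```

```text
t: 29.82
tool_pos: [0.5828, 0.2097, 0.0363]
orientation: [0.569, 0.513, -0.477, 0.43]
contact_force: [-1.6, 3.8, 4.7]
finger_gap: 0.0092
t 29.82 tcp [582.8 209.7  36.3] x [ 0.018  0.174 -0.985] z [-0.102 -0.979 -0.175] F [-1.6  3.8  4.7] gap 9.2
shift in tool axes [-0.2  0.2  0.4]
turn [-0.0004 -0.0012 -0.0002] deg 0.1 shift if turned first [-0.2  0.2  0.4]
t: 30.82
tool_pos: [0.58, 0.19, 0.1404]
orientation: [0.569, 0.513, -0.478, 0.43]
contact_force: [2.1, 0.6, -1.2]
finger_gap: 0.0257
t: 31.15
tool_pos: [0.5803, 0.1897, 0.1501]
orientation: [0.526, 0.475, -0.524, 0.473]
contact_force: [-0.1, 0.0, -0.7]
finger_gap: 0.0256
t 31.15 tcp [580.3 189.7 150.1] x [ 0.001  0.004 -1.   ] z [-0.102 -0.995 -0.004] F [-0.1  0.  -0.7] gap 25.6
shift in tool axes [  10.2 -192.5  -60.8]
turn [ 1.4683 -0.0031  0.0025] deg 84.1 shift if turned first [ 10.1 -80.3 185.3]
16 -0.8 17
21 -0.5 20
26 0.8 23
31 1.9 21
36 2.2 19
41 3.3 17
46 5.3 18
51 10.6 3
16 -0.9 15
21 -0.0 20
26 0.7 20
31 1.4 17
36 2.5 18
41 2.7 18
46 5.3 19
51 10.9 2
```

View pics/side_s.png

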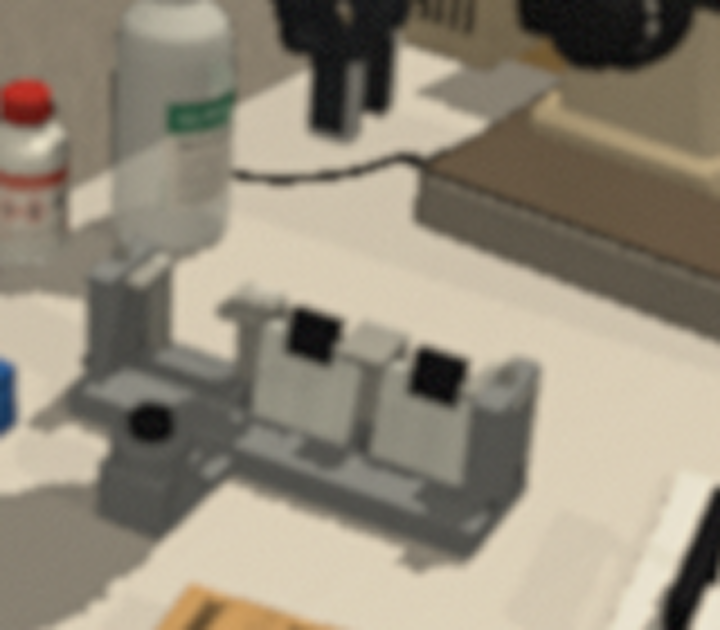

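```bash
cat > lid.py <<'E'
from h import *
import sys
tag=sys.argv[1]
for n in("side","top"):
    p,d=shot(n,tag);C=cloud(n,d)*1e3;hsv=cv2.cvtColor(p[:,:,::-1].copy(),cv2.COLOR_BGR2HSV)
    x,y,z=C[...,0],C[...,1],C[...,2];reg=(x>280)&(x<470)&(y>80)&(y<460)
    for nm,m in(("bar",reg&(z>30)&(z<60)),("slab",reg&(z>3.5)&(z<10))):
        k,lab,s,c=cv2.connectedComponentsWithStats(m.astype(np.uint8))
        if k<2: continue
        i=1+np.argmax(s[1:,4]);P=C[lab==i];r=cv2.minAreaRect(P[:,:2].astype(np.float32));zz=P[:,2]
        L=P[:,:2]-P[:,:2].mean(0);vt=np.linalg.svd(L,full_matrices=False)[2]
        print(n,nm,len(P),"c",np.round(r[0],1),"sz",np.round(r[1],1),"ang",round(r[2],2),"pca",np.round(np.degrees(np.arctan2(vt[0,1],vt[0,0])),2),"z90",np.round(np.percentile(zz,[10,90]),1))
E
python3 lid.py t
```

```text
side bar 278 c [395.4 271.3] sz [12.2 83.1] ang 0.16 pca 89.71 z90 [39.1 50.2]
side slab 1997 c [396.3 269.8] sz [ 54.7 214.8] ang 0.3 pca 89.57 z90 [4.4 6.9]
top bar 126 c [309.5  86.6] sz [13.2 58.7] ang 89.77 pca 173.3 z90 [35.6 44.2]
top slab 487 c [395.8 201.1] sz [79.  52.4] ang 89.49 pca -62.81 z90 [4.3 8.4]
```

View pics/top_t.png

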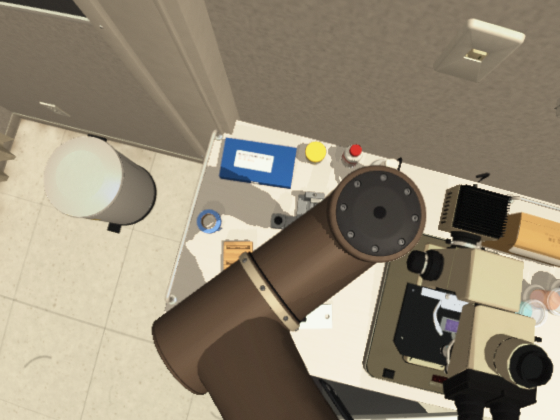

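View pics/side_t.png

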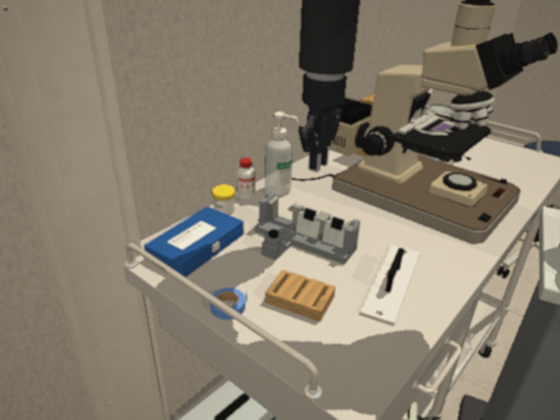

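```bash
python3 -m pendant '[[[0.4,0,0,0,0.1223,0,0],[0.4,0,0,0,0.1223,0,0],[0.4,0,0,0,0.1223,0,0],[0.4,0,0,0,0.1223,0,0],[0.4,0,0,0,0.1223,0,0],[0.4,0,0,0,0.1223,0,0],[0.4,0,0,0,0.1223,0,0],[0.4,0,0,0,0.1223,0,0],[0.4,0,0,0,0.1223,0,0],[0.4,0,0,0,0.1223,0,0],[0.4,0,0,0,0.1223,0,0],[0.4,0,0,0,0.1223,0,0]]]'
python3 -m pendant '[[[0.4,0,-9.9,23,0,0,0],[0.4,0,-9.9,23,0,0,0],[0.4,0,-9.9,23,0,0,0],[0.4,0,-9.9,23,0,0,0],[0.4,0,-9.9,23,0,0,0],[0.2,0,-9.9,23,0,0,0],[0,0,-9.9,23,0,0,0],[-0.3,0,-9.9,23,0,0,0],[-0.3,0,0,0,0,0,0],[-0.3,0,0,0,0,0,0],[-0.3,0,0,0,0,0,0]]]'
python3 lid.py u
python3 -c "
from h import *
plan([395.6,269.1,23.9],down(-180))"
```

```text
t: 32.3
tool_pos: [0.5806, 0.1882, 0.1493]
orientation: [-0.707, 0.002, 0.707, 0.004]
contact_force: [0.4, 0.5, 0.1]
finger_gap: 0.0256
t: 33.22
tool_pos: [0.397, 0.2682, 0.1499]
orientation: [0.707, 0.001, -0.707, -0.002]
contact_force: [-0.4, -0.2, -0.2]
finger_gap: 0.0555
side bar 279 c [395.4 271. ] sz [12.2 84.2] ang 0.27 pca 89.67 z90 [39.  50.4]
side slab 1988 c [396.2 269.9] sz [ 54.5 214.1] ang 0.23 pca 89.57 z90 [4.4 6.9]
top bar 125 c [310.   85.4] sz [12.1 59.1] ang 86.28 pca 173.39 z90 [33.7 43.8]
top slab 734 c [394.8 323.9] sz [ 58.3 101.2] ang 1.63 pca -75.2 z90 [4.3 8.1]
t 33.32 tcp [397.3 267.9 149.6] x [ 0.     0.003 -1.   ] z [-1.     0.002 -0.   ] F [-0.1 -0.3 -0. ] gap 55.6
shift in tool axes [125.7  -0.8   1.7]
turn [-0.0022 -0.0001  0.0031] deg 0.2 shift if turned first [125.7  -1.2   1.7]
```

```bash
python3 -m pendant '[[[-0.3,20,-1.1,1.5,0,0,0],[-0.3,25,0,0,0,0,0],[-0.3,25,0,0,0,0,0],[-0.3,20,0,0,0,0,0],[-0.3,15,0,0,0,0,0],[-0.3,12,0,0,0,0,0],[-0.3,7,0,0,0,0,0],[-0.3,0,0,0,0,0,0],[-0.3,0,0,0,0,0,0]]]'
python3 -c "
from h import *
plan([395.6,269.1,24.5],down(-180))"
```

```text
t: 34.07
tool_pos: [0.3956, 0.2695, 0.0255]
orientation: [-0.707, -0.0, 0.707, 0.001]
contact_force: [-0.6, 0.5, -0.0]
finger_gap: 0.0554
t 34.07 tcp [395.6 269.5  25.5] x [-0.     0.002 -1.   ] z [-1.     0.002  0.   ] F [-0.6  0.5 -0. ] gap 55.4
shift in tool axes [ 1.   0.4 -0. ]
turn [-0.0018  0.0002  0.0023] deg 0.2 shift if turned first [ 1.   0.4 -0. ]
```

```bash
python3 -m pendant '[[[0,1,0.3,0,0,0,0],[0.3,0,0,0,0,0,0],[1,0,0,0,0,0,0],[1,0,0,0,0,0,0],[1,0,0,0,0,0,0],[1,0,0,0,0,0,0],[1,0,0,0,0,0,0],[1,0,0,0,0,0,0]]]' 60
python3 -c "
from h import *
st()"
python3 -m pendant '[[[1,-4,0,0,0,0,0],[1,-8,0,0,0,0,0],[1,-15,0,0,0,0,0],[1,-25,0,0,0,0,0],[1,-25,0,0,0,0,0],[1,-25,0,0,0,0,0],[1,-25,0,0,0,0,0],[1,-25,0,0,0,0,0],[1,-10,0,0,0,0,0],[1,0,0,0,0,0,0],[1,0,0,0,0,0,0]]]'
python3 -c "
from h import *
plan([585,214.7,186],down(-96));shot('side','v')"
```

```text
t: 34.73
tool_pos: [0.3955, 0.2699, 0.0253]
orientation: [0.707, 0.001, -0.707, -0.002]
contact_force: [-1.0, -1.2, 6.2]
finger_gap: 0.0104
t 34.73 tcp [395.5 269.9  25.3] x [ 0.001  0.004 -1.   ] z [-1.     0.001 -0.001] F [-1.  -1.2  6.2] gap 10.4
t: 35.65
tool_pos: [0.3947, 0.2689, 0.1863]
orientation: [-0.707, -0.001, 0.707, 0.002]
contact_force: [-1.5, -0.9, -3.3]
finger_gap: 0.011
t 35.65 tcp [394.7 268.9 186.3] x [-0.     0.004 -1.   ] z [-1.     0.001  0.   ] F [-1.5 -0.9 -3.3] gap 11.0
shift in tool axes [ 1.000e-01  5.390e+01 -1.903e+02]
turn [-1.4675 -0.0026  0.0032] deg 84.1 shift if turned first [  0.3 194.9  34. ]
```

View pics/side_v.png

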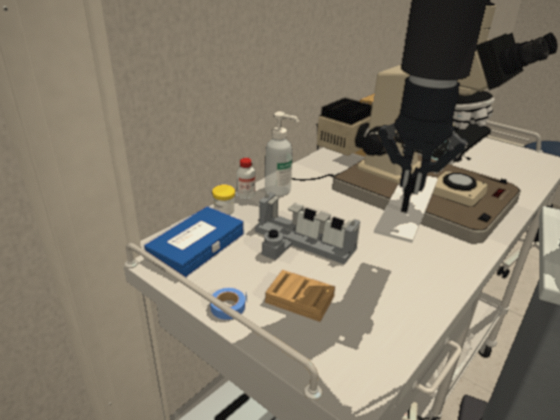

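```bash
python3 -m pendant '[[[1,0,5.4,-19,0,0,0],[1,0,5.4,-19,0,0,0],[1,0,5.4,-19,0,0,0],[1,0,5.4,-19,0,0,0],[1,0,5.4,-19,0,0,0],[1,0,5.4,-19,0,0,0],[1,0,5.4,-19,0,0,0],[1,0,5.4,-19,0,0,0],[1,0,5.4,-19,0,0,0],[1,0,5.4,-19,0,0,0],[1,0,0,0,0,0,0]]]'
python3 -m pendant '[[[1,0,0,0,-0.1222,0,0],[1,0,0,0,-0.1222,0,0],[1,0,0,0,-0.1222,0,0],[1,0,0,0,-0.1222,0,0],[1,0,0,0,-0.1222,0,0],[1,0,0,0,-0.1222,0,0],[1,0,0,0,-0.1222,0,0],[1,0,0,0,-0.1222,0,0],[1,0,0,0,-0.1222,0,0],[1,0,0,0,-0.1222,0,0],[1,0,0,0,-0.1222,0,0],[1,0,0,0,-0.1222,0,0]]]'
python3 -m pendant '[[[1,0,0,0,0,0,0],[1,0,0,0,0,0,0],[1,0,0,0,0,0,0]]]'
python3 -c "
from h import *
plan([584.2,214.7,115],down(-95.9))
for n in('side','top'):
    p,d=shot(n,'w');C=cloud(n,d)*1e3
    x,y,z=C[...,0],C[...,1],C[...,2];m=(x>440)&(x<720)&(y>150)&(y<300)&(z>158)&(z<173)
    P=C[m];r=cv2.minAreaRect(P[:,:2].astype(np.float32));print(n,len(P),r,np.median(P[:,2]))
    A=np.c_[P[:,:2],np.ones(len(P))];c=np.linalg.lstsq(A,P[:,2],rcond=None)[0];print('slope',c)
"
```

```text
t: 36.62
tool_pos: [0.5868, 0.2134, 0.1832]
orientation: [-0.706, 0.001, 0.708, 0.001]
contact_force: [0.4, 1.2, -1.5]
finger_gap: 0.0109
t: 37.62
tool_pos: [0.5839, 0.2144, 0.184]
orientation: [-0.524, -0.476, 0.525, -0.473]
contact_force: [0.2, 0.2, -2.2]
finger_gap: 0.0106
t: 37.87
tool_pos: [0.5846, 0.2146, 0.1853]
orientation: [0.527, 0.473, -0.527, 0.471]
contact_force: [-0.2, -0.7, -1.9]
finger_gap: 0.0106
t 37.87 tcp [584.6 214.6 185.3] x [-0.002  0.002 -1.   ] z [-0.109 -0.994 -0.002] F [-0.2 -0.7 -1.9] gap 10.6
shift in tool axes [70.3 -0.2  0.1]
turn [-0.0066 -0.0018  0.0017] deg 0.4 shift if turned first [70.3 -0.4 -0. ]
side 1793 ((585.155517578125, 216.19024658203125), (60.27444076538086, 211.4442901611328), 84.32386779785156) 165.48695499601578
slope [ 4.67082025e-04 -2.84365088e-02  1.71209174e+02]
top 9 ((685.807373046875, 229.95703125), (2.7806925773620605, 10.747469902038574), 78.04425811767578) 166.53022846527443
slope [-1.89039876e-01 -4.55290019e-01  4.01331420e+02]
```

```bash
python3 -m pendant '[[[1,15,-0.3,0,-0.005,0,0],[1,20,0,0,0,0,0],[1,20,0,0,0,0,0],[1,15,0,0,0,0,0],[1,8,0,0,0,0,0],[1,2,0,0,0,0,0],[1,0,0,0,0,0,0],[1,0,0,0,0,0,0],[1,0,0,0,0,0,0]]]'
python3 -c "
from h import *
plan([584.3,214.7,92.5],down(-95.9));shot('side','x',(230,150,390,280),5)"
```

```text
t: 38.72
tool_pos: [0.5855, 0.2155, 0.1077]
orientation: [0.526, 0.475, -0.523, 0.474]
contact_force: [-0.6, 0.9, -2.3]
finger_gap: 0.0105
t 38.72 tcp [585.5 215.5 107.7] x [ 0.002  0.004 -1.   ] z [-0.1   -0.995 -0.004] F [-0.6  0.9 -2.3] gap 10.5
shift in tool axes [15.2 -1.1  1. ]
turn [ 0.0024 -0.0041 -0.0013] deg 0.3 shift if turned first [15.2 -1.1  0.9]
```

View pics/side_x.png

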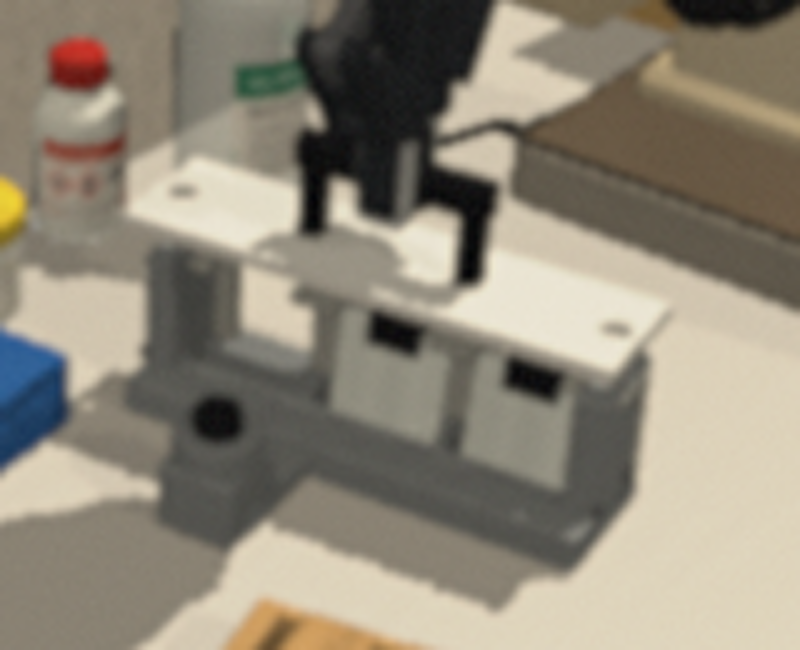

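```bash
python3 -m pendant '[[[1,0,-0.9,0.8,0,-0.004,0],[1,0,0,0,0,0,0],[1,0,0,0,0,0,0],[1,0,0,0,0,0,0],[1,0,0,0,0,0,0]]]'
python3 -c "
from h import *
plan([584.3,214.7,92.5],down(-95.9))"
```

```text
t: 39.18
tool_pos: [0.5839, 0.2144, 0.1066]
orientation: [-0.524, -0.474, 0.525, -0.474]
contact_force: [-0.5, 0.6, -1.9]
finger_gap: 0.011
t 39.18 tcp [583.9 214.4 106.6] x [-0.    -0.001 -1.   ] z [-0.1   -0.995  0.001] F [-0.5  0.6 -1.9] gap 11.0
shift in tool axes [14.1  0.4 -0.4]
turn [0.0025 0.0009 0.0001] deg 0.2 shift if turned first [14.1  0.4 -0.3]
```

```bash
python3 -m pendant '[[[1,2,0.3,-0.2,0.002,0,0],[1,2,0,0,0,0,0],[1,2,0,0,0,0,0],[1,2,0,0,0,0,0],[1,0,0,0,0,0,0],[1,0,0,0,0,0,0]]]'
python3 -m pendant '[[[1,2,0,0,0,0,0],[1,0,0,0,0,0,0],[1,0,0,0,0,0,0]]]'
python3 -m pendant '[[[1,2,0,0,0,0,0],[1,0,0,0,0,0,0],[1,0,0,0,0,0,0]]]'
python3 -c "
from h import *
plan([584.3,214.7,92.5],down(-95.9));shot('side','y',(230,150,390,280),5)"
```

```text
t: 39.68
tool_pos: [0.584, 0.2144, 0.0982]
orientation: [-0.524, -0.474, 0.525, -0.474]
contact_force: [-0.1, -0.2, -1.3]
finger_gap: 0.0111
t: 39.93
tool_pos: [0.5841, 0.2145, 0.0964]
orientation: [-0.525, -0.474, 0.525, -0.474]
contact_force: [-0.0, -0.1, -2.3]
finger_gap: 0.011
t: 40.18
tool_pos: [0.5841, 0.2145, 0.0943]
orientation: [-0.525, -0.474, 0.525, -0.474]
contact_force: [-1.1, 0.6, -1.4]
finger_gap: 0.0111
t 40.18 tcp [584.1 214.5  94.3] x [-0.001 -0.001 -1.   ] z [-0.102 -0.995  0.001] F [-1.1  0.6 -1.4] gap 11.1
shift in tool axes [ 1.8  0.2 -0.2]
turn [0.0005 0.0011 0.0004] deg 0.1 shift if turned first [ 1.8  0.2 -0.2]
```

View pics/side_y.png

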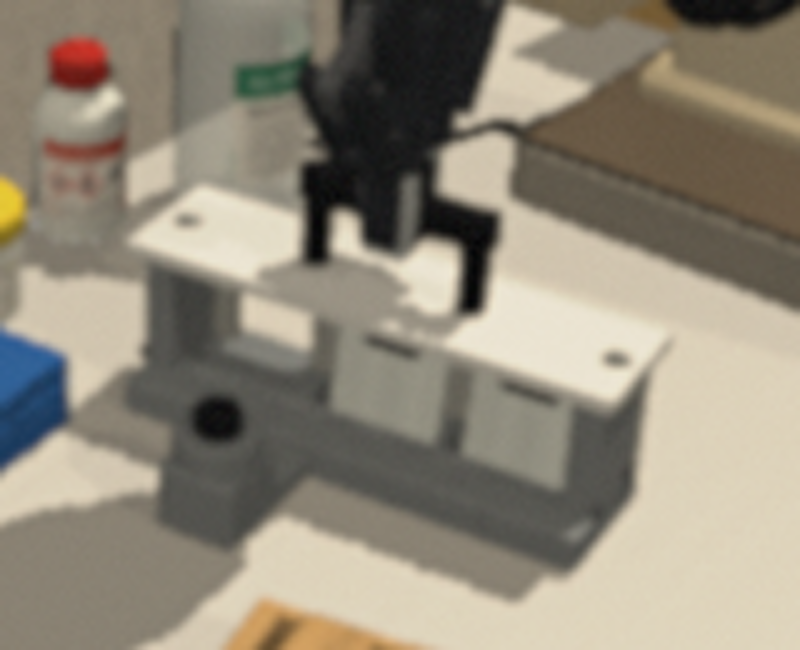

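Going over the pegs freely. Down the last bit, then release.

```bash
python3 -m pendant '[[[1,1,0,0,0,0,0],[1,0,0,0,0,0,0],[1,0,0,0,0,0,0]]]'
python3 -m pendant '[[[1,1,0,0,0,0,0],[1,0,0,0,0,0,0],[1,0,0,0,0,0,0],[0.5,0,0,0,0,0,0],[0.3,0,0,0,0,0,0],[0,0,0,0,0,0,0],[-0.3,0,0,0,0,0,0],[-0.3,-10,0,0,0,0,0],[-0.3,-20,0,0,0,0,0],[-0.3,-25,0,0,0,0,0],[-0.3,-30,0,0,0,0,0],[0,-20,0,0,0,0,0]]]'
python3 -c "
from h import *
plan([622.3,289.9,90],down(-96))
for n in('side',):
    p,d=shot(n,'z',(230,150,390,280),5);C=cloud(n,d)*1e3
    q=C-SEAT;a=q@Rx;b=q@Ry;z=q[...,2]
    m=(abs(a)<40)&(abs(b)<115)&(z>-6)&(z<14);P=np.c_[a[m],b[m],z[m]]
    A=np.c_[P[:,:2],np.ones(len(P))];c=np.linalg.lstsq(A,P[:,2],rcond=None)[0];print('plane',c,P.min(0),P.max(0),np.median(P,0))
    r=cv2.minAreaRect(P[:,:2].astype(np.float32));print(r)
"
```

```text
t: 40.48
tool_pos: [0.5842, 0.2146, 0.0935]
orientation: [-0.525, -0.474, 0.525, -0.474]
contact_force: [-0.2, -0.1, -1.4]
finger_gap: 0.0112
t: 41.48
tool_pos: [0.585, 0.2148, 0.201]
orientation: [0.525, 0.473, -0.524, 0.474]
contact_force: [-0.0, 0.1, -0.0]
finger_gap: 0.0448
t 41.48 tcp [585.  214.8 201. ] x [ 0.002 -0.    -1.   ] z [-0.102 -0.995 -0.   ] F [-0.   0.1 -0. ] gap 44.8
shift in tool axes [111.1  29.2 -78.4]
turn [ 0.0027 -0.0002 -0.0022] deg 0.2 shift if turned first [111.   29.3 -78.5]
plane [3.14534491e-02 5.41886003e-04 5.40383336e+00] [ -32.01703454 -105.62377072   -5.99199936] [ 28.39754591 105.87015477  13.92778501] [-7.22971921 -8.88549843  5.43350762]
((-1.7165813446044922, 0.1129302978515625), (211.49331665039062, 60.36235046386719), 89.92867279052734)
```

View pics/side_z.png

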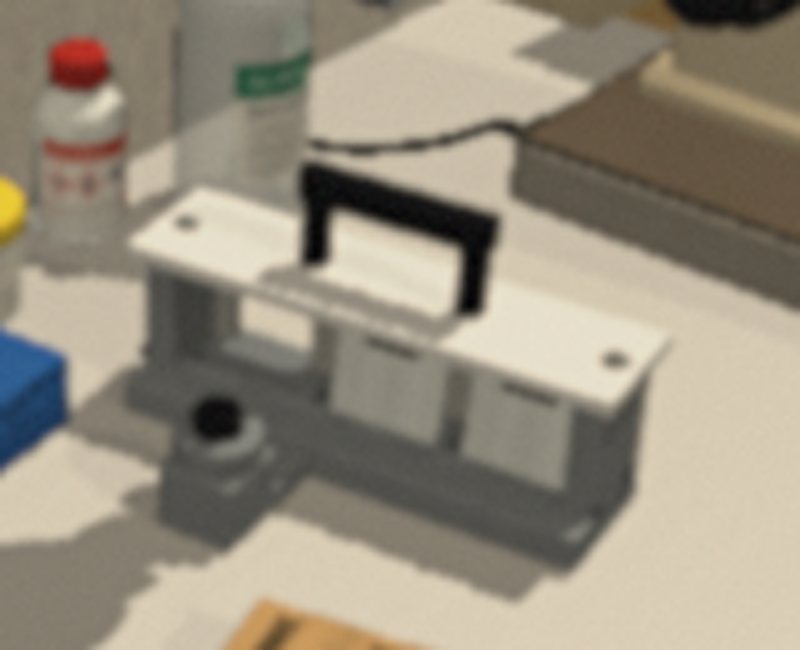

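```bash
python3 -m pendant '[[[1,0,7.3,-19.6,0,0,0],[1,0,7.3,-19.6,0,0,0],[1,0,7.3,-19.6,0,0,0],[1,0,7.3,-19.6,0,0,0],[1,20,0,0,0,0,0],[1,25,0,0,0,0,0],[1,25,0,0,0,0,0],[1,25,0,0,0,0,0],[1,20,0,0,0,0,0],[1,10,0,0,0,0,0],[1,0,0,0,0,0,0],[1,0,0,0,0,0,0]]]' 40
python3 -c "
from h import *
plan([622.3,289.9,52],down(-96));shot('side','A',(230,150,390,280),5)"
```

```text
t: 42.53
tool_pos: [0.6215, 0.2896, 0.0728]
orientation: [-0.524, -0.474, 0.525, -0.474]
contact_force: [-0.5, 0.2, 1.2]
finger_gap: -0.0001
t 42.53 tcp [621.5 289.6  72.8] x [-0.    -0.001 -1.   ] z [-0.102 -0.995  0.001] F [-0.5  0.2  1.2] gap -0.1
shift in tool axes [20.8  0.7 -0.4]
turn [0.0026 0.0014 0.0001] deg 0.2 shift if turned first [20.8  0.7 -0.4]
```

View pics/side_A.png

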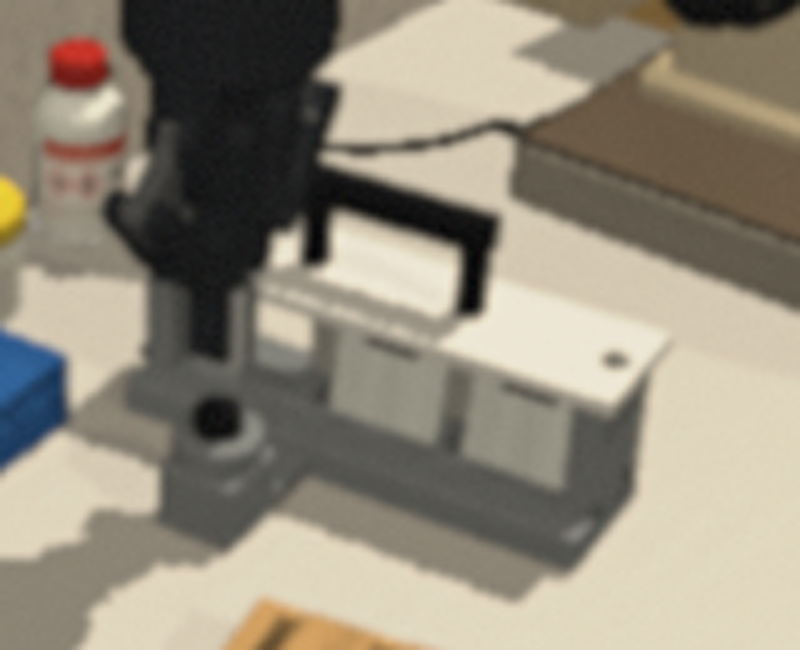

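```bash
python3 -m pendant '[[[1,8,0.6,-0.4,0,0,0],[1,7,0,0,0,0,0],[1,3,0,0,0,0,0],[1,0,0,0,0,0,0],[1,0,0,0,0,0,0],[1,0,0,0,0,0,0]]]'
python3 -m pendant '[[[1,2,0,0,0,0,0],[1,2,0,0,0,0,0],[1,2,0,0,0,0,0],[1,0,0,0,0,0,0],[1,0,0,0,0,0,0]]]'
python3 -m pendant '[[[1,1.5,0,0,0,0,0],[1,1,0,0,0,0,0],[1,0,0,0,0,0,0],[1,0,0,0,0,0,0]]]'
```

```text
t: 43.08
tool_pos: [0.622, 0.2899, 0.0546]
orientation: [-0.525, -0.474, 0.525, -0.474]
contact_force: [-0.6, 0.0, 0.2]
finger_gap: 0.0001
t: 43.5
tool_pos: [0.6222, 0.2901, 0.0487]
orientation: [-0.525, -0.474, 0.525, -0.474]
contact_force: [1.0, 0.4, 3.1]
finger_gap: -0.0001
t: 43.83
tool_pos: [0.6222, 0.2901, 0.0462]
orientation: [-0.525, -0.474, 0.525, -0.474]
contact_force: [-0.1, 0.9, 4.5]
finger_gap: -0.0
```

Press on to the stop.

```bash
python3 -m pendant '[[[1,1,0,0,0,0,0],[1,0,0,0,0,0,0],[1,0,0,0,0,0,0]]]'
python3 -m pendant '[[[1,1,0,0,0,0,0],[1,0,0,0,0,0,0],[1,0,0,0,0,0,0],[1,0,0,0,0,0,0]]]'
```

```text
t: 44.08
tool_pos: [0.6222, 0.2901, 0.046]
orientation: [0.525, 0.474, -0.525, 0.474]
contact_force: [-2.0, -0.4, 10.2]
finger_gap: 0.0001
t: 44.42
tool_pos: [0.6223, 0.2901, 0.046]
orientation: [0.525, 0.474, -0.525, 0.474]
contact_force: [-4.8, -0.4, 15.2]
finger_gap: 0.0001
```

The button is at its stop (z 46, force rising to 15 N). Retreat up and away, then the last check.

```bash
python3 -m pendant '[[[1,-4,0,0,0,0,0],[1,-10,0,0,0,0,0],[1,-20,0,0,0,0,0],[1,-30,0,0,0,0,0],[1,-30,0,0,0,0,0],[1,-30,0,0,0,0,0],[1,-25,0,0,0,0,0],[1,0,0,-25,0,0,0],[1,0,-20,-25,0,0,0],[1,0,-30,-25,0,0,0],[1,0,-30,-25,0,0,0],[1,0,-30,-25,0,0,0]]]'
python3 -m pendant '[[[1,0,-30,-25,0,0,0],[1,0,-30,-20,0,0,0],[1,0,0,0,0,0,0],[1,0,0,0,0,0,0],[1,0,0,0,0,0,0]]]'
python3 -c "
from h import *
st();shot('side','B');shot('top','B')
for n in('side','top'):
    f=np.load(f'pics/{n}_B.npz');p,d=f['p'],f['d'];C=cloud(n,d)*1e3;q=C-SEAT;a=q@Rx;b=q@Ry;z=q[...,2]
    m=(abs(a)<40)&(abs(b)<115)&(z>2)&(z<10)
    if m.sum()>50:
        P=np.c_[a[m],b[m],z[m]];r=cv2.minAreaRect(P[:,:2].astype(np.float32));print(n,m.sum(),r,np.percentile(P[:,2],[10,50,90]), [np.median(P[(P[:,1]*s>60),2]) for s in(1,-1)])
"
```

```text
t: 45.42
tool_pos: [0.5236, 0.4258, 0.1922]
orientation: [-0.524, -0.473, 0.526, -0.474]
contact_force: [0.7, 0.9, -0.2]
finger_gap: -0.0002
t: 45.83
tool_pos: [0.4697, 0.4762, 0.1925]
orientation: [-0.524, -0.474, 0.526, -0.474]
contact_force: [0.0, -1.6, 0.3]
finger_gap: -0.0001
t 45.83 tcp [469.7 476.2 192.5] x [-0.001 -0.002 -1.   ] z [-0.102 -0.995  0.002] F [ 0.  -1.6  0.3] gap -0.1
side 1019 ((-2.1235580444335938, -1.41229248046875), (60.50116729736328, 211.48048400878906), 0.0068293302319943905) [4.01398189 5.50380635 6.62733662] [np.float64(5.508518623205347), np.float64(5.534464270409686)]
top 2061 ((-0.6751880645751953, -0.7951583862304688), (56.31648254394531, 210.91192626953125), 0.09754185378551483) [4.32467167 6.2837541  8.31775037] [np.float64(6.31671310276289), np.float64(6.2133603768968015)]
```

View pics/side_B.png

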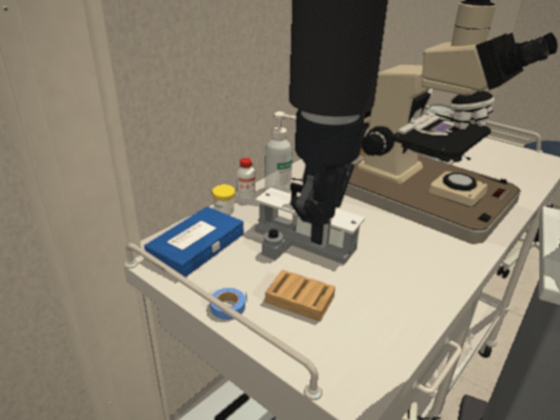

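View pics/top_B.png

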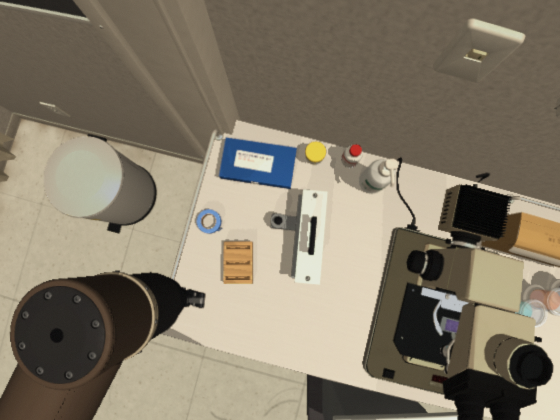

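```bash
python3 -c "
from h import *
env.job_done();st()"
```

```text
the job is handed in; nothing more can be done
the job is handed in; nothing more can be done
```

The job is done and handed in at about 46 s of the 200 s allowed. I laid the lid flat on the cart and moved both plates (only two were present) into the near and middle slots. I then set the lid back on its pegs and pressed the start button to its stop.

What my last checks showed:
- **Plates:** after release, both leaned back about 10° against the posts, measured from depth before the lid went on. The stand is empty. I did not measure the plates again after seating the lid, but pictures then still showed them upright under it.
- **Lid:** it sits flat at 74 mm on top, level from end to end. The top view puts its centre within about 1 mm of the pegs. The side view reads it 2 mm off, as it did right after release, which I put down to its viewing angle and calibration.
- **Button:** it went down the full 6 mm, to height 46 mm, and the force rose to about 15 N at the stop.
- **Bystanders:** bottle, pot and tape roll look unmoved by eye in the pictures.
- **Lid knock:** I saw no sign of the lid being knocked aside.

No check failed. The robot was clear of everything at hand-in. The state reading I tried right after hand-in was refused, so nothing was measured after that point.

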